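# Wedge the swing guard fast

## Task

The clear swing guard on the bench turns too easily. Take the orange wedge out of its grey holder, set it in the blue sloping rest and let go so that you can grip it again at a new angle, then tap it flat along the bench, tip first and in line with the panel, under the shoe at the panel's free end until it lifts the panel about 3 to 5 mm and jams it at the angle where it stands; leave it jammed there. Do not swing the guard away from its angle or disturb the other things on the bench.

Things in the scene. Friction and masses are not known exactly. Their poses are not given: they have to be found in the camera images.
- wedge_head (a point): Centre of the head of the loose orange wedge, a block 38 long, 34 wide, 32 mm high. Axes: x along the wedge to its thin tip, y across its width, z from its flat sole (16 mm below this point) to its top. At the start the wedge hangs tip down in the holder (x down, z roughly away from the robot), the whole head clear above the holder's top plate; it lifts straight out.
- wedge_tip (a point): Tip edge of the wedge, on the sole, mid width, 99 mm ahead of wedge_head along x and 16 mm below it along z; same axes. The blade in front of the head is 80 mm long, 26 wide, 20 mm thick at the head and 4 mm at the tip; its lower face is flush with the sole.
- wedge: The whole wedge, 118 mm long, 60 to 130 g; origin on its sole, mid width, 59 mm behind the tip (from wedge_head 40 mm along x, -16 mm along z); same axes.
- holder: Fixed grey steel holder with a 90x70 mm foot; origin at its underside. Its slotted top plate, 64 mm (x) by 56 mm (y), upper face 96 mm up, carries the wedge by the shoulders of its head.
- rest: Fixed blue sloping rest, 120x70 mm foot, 105 mm high; origin at its underside; x level, downhill, roughly away from the robot. The wedge lies in it on its sole, tip downhill, x axis 45 degrees below level, y along the rest's y, its body origin 70 mm straight above the rest's origin; tip 2 mm short of a lip 12 mm high. Cheeks 38 mm apart beside the blade; ramp only 22 mm wide under the head.
- shoe (a point): Lowest point of the rubber shoe (cylinder, radius 7, length 18 mm, lying across) at the panel's free end, at the start 12 mm above the bench. Axes: x level along the panel to the hinge post (the way to drive the wedge), y across, z up. Panel: clear, aluminium frame, 12 mm thick, 19 to 196 mm above the bench, ends 8 mm beyond the shoe; the free end points roughly at the robot.
- guard_lift (a joint): How far the panel is raised on its post, m: 0 down, stop 0.006. Weight and spring press it down with 3 N plus 1.2 N per mm. The wedge, flat on the bench, meets the shoe when its tip is about 40 mm past it; each 5 mm more lifts the panel 1 mm. Driving it takes 8 to 20 N. The post (238 mm high, foot 90 mm across) stands 182 mm from the shoe; the panel turns on it with little friction.
- bottle_100a: Bystander, to be left alone: blue-capped clear laboratory bottle, 56 mm across, 105 mm high; origin at the centre of its underside.
- bottle_orange: Bystander, to be left alone: orange-capped clear laboratory bottle, 69 mm across, 135 mm high; origin at the centre of its underside.
- beaker: Bystander, to be left alone: small glass beaker, 55x60x70 mm; origin at the centre of its underside.
- vial_0: Bystander, to be left alone: small black-capped glass vial, 23 mm across, 44 mm high; origin at the centre of its underside.
- petri_0: Bystander, to be left alone: petri dish with lid, 89 mm across, 15 mm high; origin at the centre of its underside.
- bench_timer: Bystander, to be left alone: white digital timer lying flat, 66x66x20 mm; origin at the centre of its underside.
- tip_box_200: Bystander, to be left alone: shut pipette tip box with blue rack, 86x120x101 mm; origin at the centre of its underside.
There are look-alikes about, which are no part of the job. Of the things like the wedge, leave any that is green or purple; of the rest the larger one is meant.

How it is judged:
By the outcome, as a careful person would: the job done as asked, in the order asked, and still so for the second after the job is handed in, with the robot touching nothing.
It also fails if it takes over 70 s, if anything falls off the work surface, if the arm or the gripper's body presses on something with over 40 N, if the wrist force passes 120 N, or if a joint passes its speed limit or range.

## Robot

A 6-joint arm with a two-finger parallel gripper is mounted at the origin on a cart in front of the work surface, level with it; the furniture and walls round the work are solid. World frame = base frame: x ahead of the robot, y to its left, z up, the work surface at z = 0. Lengths are in m, angles in rad, forces in N, time in s.
With the tool pointing down it reaches from about 0.375 to 0.925 m from the base axis. Payload 5.7 kg.
Tool frame: the origin (TCP) lies on the centre line of the jaws, within the pads' length; the fingertips stand 25 mm ahead of it and the grasp point (between the pads) lies 6 mm ahead of it (manip.finger_overhang is the distance from the TCP to the fingertips, in m); y points along the fingers, z is the direction in which the jaws open and shut, and the axes are right-handed (so a half turn about y gives the same grasp; the last joint's range is limited). The gripper opens to 85 mm and grips with 20 to 120 N. Pads are 22 mm wide; open, the fingers measure 114 mm over their backs; the gripper's body (76 mm by 85 mm) begins 54 mm behind the grasp point. The pads swing forward as they close: fully open they stand 13 mm farther back than shut.
Start: joints at [-1.383, 0.359, 1.51, -0, 1.272, -0.115], TCP at [0.179, -0.573, 0.223] pointing down, gripper open.
Joint ranges: [-2.97, 2.97], [-1.01, 2.36], [0.21, 2.38], [-0.96, 4.11], [0.2, 2.71], [-2.98, 2.98]. Speed limits (rad/s): [2.39, 2.39, 3.14, 3.14, 3.14, 3.14].

## Interface

Orientations are given as a unit quaternion [w, x, y, z].
In Python, from bench import manip gives the robot as it stands.
- The arm moves only by the tool step_arm, never from a script. Its argument "steps" is a list of rows, each a list of 7 numbers: the shift along the tool's x, y, z in cm, then the turn, a rotation vector about the tool's x, y, z in rad, then the closure in counts, from 0 (fully open) to 255 (shut). A call has 1 to 5 rows; each row is the pose to reach, as a shift and turn from the pose commanded when the call began, along the tool's axes at that moment; what a row does not reach only later rows make up. A row lasts 1/10 s, in which the tool goes at most 50 mm and 8.59 degrees, less where a joint would pass 70% of its speed; a pose out of reach is approached as far as the arm can. A call with a gripper value outside its range is refused whole. The fingers move at their own pace and stop on an object; "squeeze" is the grip in N (left out, the last holds). Time passes only in rows, so rows that repeat a pose let the fingers close. It gives the time, the measured TCP pose, the force and the opening at its end, in the units of the state.
- manip.state(): the state, without advancing time (a new reading comes with each control period).
- manip.capture(name): name is "scene" or "top" or "wrist"; returns a dict with "img" (480x640x3 uint8, red, green, blue), "intrinsics" (3x3 intrinsics, pixels), "rvec" (rotation vector, rad) and "tvec" (3), from world to camera coordinates, as OpenCV has them. Camera axes: x right, y down, z forward; pixel columns grow to the right and rows downward; lengths in m; the calibration is good to about 2 mm. A picture is of the moment at which its call begins. There is no depth.
- manip.job_done(): hands the job in, once; it reports no verdict.
The state is a dict: "time": time; "joint_pos": joint angles; "joint_velocities": joint speeds; "joint_torque": joint torques, N m; "position": TCP position; "orientation": TCP orientation; "ft_force": force on the tool from outside, world axes, zero at the start; "torque": the same for the moment, N m; "width": finger opening in m.
Only numpy, scipy, OpenCV 4.12 (cv2) and the standard library are available. Lean on these libraries where they do the work, as an engineer would, in place of code of your own. Each camera call takes 0.05 s, during which the arm holds its last target.

## Working session

There is one attempt and no reset: what is moved stays moved. The work goes in short steps, Python scripts to look and compute and a tool call to move; the robot and the scene stay as the last step left them, time stands still between calls to the robot, and variables do not carry over. Pictures are saved under pics/ and viewed, and the job is handed in when it is done.

Besides the shell and the picture viewer there is one more tool, called after "Request:" as a command line: name --pt "numbers of a row" for each row, then --argument value for the rest. step_arm: Moves the arm, as the interface text tells. Its arguments: {"type":"object","properties":{"steps":{"type":"array","items":{"type":"array","items":{"type":"number"}}},"squeeze":{"type":"number"}},"required":["steps"]}

```bash
ls; mkdir -p pics
python3 - <<'E'
from bench import manip
import cv2
print(manip.state()); print(manip.finger_overhang)
for n in ("scene","top","wrist"):
    c=manip.capture(n); cv2.imwrite(f"pics/{n}0.png",c["img"][:,:,::-1]); print(n,c["intrinsics"].tolist(),c["rvec"],c["tvec"])
E
```

```text
pics
{'time': 0.0, 'joint_pos': array([-1.38309297e+00,  3.59505480e-01,  1.51141174e+00,  3.54526208e-05,
        1.27249483e+00, -1.15113932e-01]), 'joint_velocities': array([-6.09532947e-04, -8.37191183e-04, -1.56156765e-03,  7.06384693e-04,
        3.63562096e-04, -2.25550542e-06]), 'joint_torque': array([-1.35403207e-03, -5.27622414e+01, -2.78619057e+01, -1.66505265e-05,
        1.36174660e-02,  1.17146578e-05]), 'position': array([ 0.17879613, -0.57203096,  0.22246118]), 'orientation': array([ 0.10663842, -0.10666116,  0.69966073, -0.69837419]), 'ft_force': array([ 0.60044958, -0.16782691,  0.29123936]), 'torque': array([ 0.0082925 , -0.03380865,  0.00064805]), 'width': 0.08547756589404565}
0.025
scene [[580.6963508855362, 0.0, 316.22349625723564], [0.0, 580.6963508855362, 240.89296881076285], [0.0, 0.0, 1.0]] [ 1.90641471 -0.72481025  0.4767947 ] [-0.40687449  0.22173569  1.25378953]
top [[463.0964206091846, 0.0, 329.98094883958413], [0.0, 463.0964206091846, 241.51599387874148], [0.0, 0.0, 1.0]] [ 2.12860813 -2.100625    0.19076066] [-0.04121909  0.55299282  1.33469236]
wrist [[386.24290139828963, 0.0, 326.2582451921085], [0.0, 386.24290139828963, 234.24647837954106], [0.0, 0.0, 1.0]] [-2.33304546  1.71305111  0.25630922] [-0.59991267 -0.03803541  0.37996192]
```

The top view shows the holder with the orange wedge at about (443,270), the blue rest at (213,275), and the panel from (302,130) to (290,198). The small orange decoy is at (428,315), with the green and purple ones nearby. I'll write helpers and zoom in.

```bash
cat > h.py <<'E'
from bench import manip
import numpy as np, cv2
from scipy.spatial.transform import Rotation as R
def cap(n):
    c=manip.capture(n); c["Rm"]=cv2.Rodrigues(np.array(c["rvec"]))[0]; c["K"]=np.array(c["intrinsics"]); c["t"]=np.array(c["tvec"]).reshape(3); return c
def ray(c,p):
    d=c["Rm"].T@np.linalg.inv(c["K"])@np.array([p[0],p[1],1.0]); return -c["Rm"].T@c["t"], d/np.linalg.norm(d)
def onz(c,p,z):
    o,d=ray(c,p); return o+d*(z-o[2])/d[2]
def proj(c,X):
    q=c["K"]@(c["Rm"]@np.asarray(X,float)+c["t"]); return q[:2]/q[2]
def tri(c1,p1,c2,p2):
    o1,d1=ray(c1,p1);o2,d2=ray(c2,p2)
    A=np.stack([d1,-d2],1); s=np.linalg.lstsq(A,o2-o1,rcond=None)[0]
    a=o1+s[0]*d1;b=o2+s[1]*d2; return (a+b)/2,np.linalg.norm(a-b)
def crop(c,x0,y0,w,h,k,name):
    im=c["img"][y0:y0+h,x0:x0+w,::-1]; cv2.imwrite("pics/"+name,cv2.resize(im,None,fx=k,fy=k,interpolation=cv2.INTER_CUBIC))
def Rt():
    s=manip.state(); q=s["orientation"]; return s["position"],R.from_quat([q[1],q[2],q[3],q[0]]).as_matrix()
E
python3 - <<'E'
from h import *
c=cap("top"); s=cap("scene")
print("cam",ray(c,(0,0))[0],ray(s,(0,0))[0])
for p in [(443,270),(213,275),(305,150),(290,198),(310,460)]: print(p,onz(c,p,0))
crop(c,390,220,130,110,6,"t1.png");crop(c,180,240,80,70,8,"t2.png");crop(c,260,110,80,100,6,"t3.png")
crop(s,310,160,90,80,8,"s3.png");crop(s,190,195,70,60,8,"s2.png");crop(s,340,260,110,100,6,"s1.png")
print(Rt())
E
```

```text
cam [ 0.28812967 -0.05306261  1.41529836] [-0.40219058 -1.04143042  0.73509671]
(443, 270) [ 0.47901289 -0.38122255  0.        ]
(213, 275) [0.45443822 0.32557856 0.        ]
(305, 150) [0.86500609 0.05213537 0.        ]
(290, 198) [0.70307088 0.09581454 0.        ]
(310, 460) [-0.07182616  0.01475819  0.        ]
(array([ 0.17885906, -0.57238759,  0.22287993]), array([[-9.54510870e-01, -1.55878164e-04,  2.98176080e-01],
       [-2.98176098e-01,  8.89289058e-04, -9.54510463e-01],
       [-1.16377387e-04, -9.99999592e-01, -8.95315216e-04]]))
```

Run:
```python
from h import *
c=cap("top"); 
f=lambda X,Y:(390+(X+.5)/6-.5,220+(Y+.5)/6-.5)
q=[(333,252),(398,244),(402,300),(335,307)]
P=np.array([onz(c,f(*p),.134) for p in q]); print(P, P.mean(0), np.linalg.norm(np.diff(P,axis=0),axis=1))
p,Rm=Rt(); print(p)
tgt=np.array([P.mean(0)[0]-.05,P.mean(0)[1]+.03,.35]); print(tgt, "tool shift cm",100*Rm.T@(tgt-p))
```

```text
[[ 0.48464681 -0.35670564  0.134     ]
 [ 0.48878514 -0.38695173  0.134     ]
 [ 0.46258875 -0.3878134   0.134     ]
 [ 0.45892819 -0.35677715  0.134     ]] [ 0.47373722 -0.37206198  0.134     ] [0.03052789 0.02621056 0.03125137]
[ 0.17885057 -0.57246968  0.22298023]
[ 0.42373722 -0.34206198  0.35      ] tool shift cm [-30.24555926 -12.68976781 -14.69993136]
```

Request:
step_arm --pt "-6 -12.5 -3 0 0.05 0 0" --pt "-12 -12.5 -6 0 0.1 0 0" --pt "-18 -12.5 -9 0 0.15 0 0" --pt "-24 -12.5 -12 0 0.15 0 0" --pt "-30 -12.5 -15 0 0.15 0 0"

```text
time: 0.8
position: [0.3309, -0.4268, 0.3329]
orientation: [-0.054, 0.053, -0.704, 0.706]
ft_force: [1.1, -0.4, 0.4]
width: 0.0855
```

Run:
```python
from h import *
s=manip.state(); print(s["joint_pos"],Rt())
w=cap("wrist"); cv2.imwrite("pics/w1.png",w["img"][:,:,::-1])
print("cam in tool", Rt()[1].T@(ray(w,(0,0))[0]-Rt()[0]))
t=cap("scene"); cv2.imwrite("pics/s4.png",t["img"][:,:,::-1])
```

```text
[-1.03934118e+00  1.87450627e-01  1.47940789e+00  1.42595592e-04
  1.47250112e+00  3.79561384e-01] (array([ 0.33086428, -0.42675474,  0.33292478]), array([[-9.88487796e-01,  1.25400342e-03,  1.51295422e-01],
       [-1.51297579e-01, -1.85310529e-03, -9.88486524e-01],
       [-9.59199131e-04, -9.99997497e-01,  2.02149965e-03]]))
cam in tool [-0.06929136 -0.14980616  0.00551623]
```

The scene view shows the wedge head at (408,290) on the holder. The wrist view catches it at its upper edge (283,15), so I'm moving on a bit to centre it.

Request:
step_arm --pt "-4 0 -2 0 0 0 0" --pt "-7 0 -4 0 0 0 0" --pt "-9 0 -4 0 0 0 0" --pt "-9 0 -4 0 0 0 0"

```text
time: 1.3
position: [0.4143, -0.3738, 0.3313]
orientation: [0.055, -0.055, 0.705, -0.705]
ft_force: [-0.2, -0.0, -0.0]
width: 0.0852
```

Run:
```python
from h import *
s=manip.state(); print(s["joint_pos"],Rt())
w=cap("wrist"); cv2.imwrite("pics/w2.png",w["img"][:,:,::-1])
import pickle; pickle.dump(w,open("w2.pkl","wb"))
t=cap("scene"); pickle.dump(t,open("s5.pkl","wb")); crop(t,370,260,70,100,6,"s5.png"); crop(t,190,190,160,70,5,"s5b.png")
```

```text
[-8.58284277e-01  2.17623223e-01  1.44434469e+00  5.91484524e-04
  1.47924427e+00  5.56965726e-01] (array([ 0.41426293, -0.37378602,  0.33127505]), array([[-9.87935157e-01,  6.94457483e-04,  1.54866533e-01],
       [-1.54866503e-01,  9.71279121e-05, -9.87935401e-01],
       [-7.01120995e-04, -9.99999754e-01,  1.15921230e-05]]))
```

Wrist view: the head's end face is nearly square to the image, (316..353, 115..151). Measuring it with a mask.

Run:
```python
from h import *
import pickle
w=pickle.load(open("w2.pkl","rb"))
hsv=cv2.cvtColor(w["img"],cv2.COLOR_RGB2HSV)
m=((hsv[...,0]<14)&(hsv[...,1]>120)&(hsv[...,2]>100)).astype(np.uint8)
m2=np.zeros_like(m); m2[100:165,305:365]=m[100:165,305:365]
ct,_=cv2.findContours(m2,cv2.RETR_EXTERNAL,cv2.CHAIN_APPROX_NONE); k=max(ct,key=cv2.contourArea)
r=cv2.minAreaRect(k); b=cv2.boxPoints(r); print(r)
P=np.array([onz(w,q,.134) for q in b]); print(P.round(4),np.linalg.norm(P-np.roll(P,1,0),axis=1),P.mean(0))
crop(w,295,85,80,95,7,"w2c.png")
# holder foot
p,Rm=Rt(); print("toolz az",np.degrees(np.arctan2(Rm[1,2],Rm[0,2])))
for i in range(4):
    d=P[(i+1)%4]-P[i]; print(np.degrees(np.arctan2(d[1],d[0])))
```

```text
((342.5146789550781, 141.9861602783203), (24.758838653564453, 49.55805969238281), 46.63658142089844)
[[ 0.4592 -0.3584  0.134 ]
 [ 0.4925 -0.3848  0.134 ]
 [ 0.48   -0.4021  0.134 ]
 [ 0.446  -0.3758  0.134 ]] [0.02185716 0.04249093 0.02133428 0.04303909] [ 0.46941223 -0.38026163  0.134     ]
toolz az -81.20589716510025
-38.44600638619841
-125.83162274280734
142.27407397311376
52.67697762874798
```

Run:
```python
from h import *
import pickle
w=pickle.load(open("w2.pkl","rb"))
f=lambda X,Y:(295+(X+.5)/7-.5,85+(Y+.5)/7-.5)
P=np.array([onz(w,f(*q),.134) for q in [(148,207),(415,214),(407,472),(141,466)]])
print(P.round(4),np.linalg.norm(P-np.roll(P,1,0),axis=1),P.mean(0))
for i in range(4):
    d=P[(i+1)%4]-P[i]; print(np.degrees(np.arctan2(d[1],d[0])))
c=P.mean(0); p,Rm=Rt()
for z in (.2,.128):
    t=np.array([c[0],c[1],z]); print(100*Rm.T@(t-p))
# image of foot
F=np.array([onz(w,f(*q),.0) for q in [(62,52),(480,62),(458,603),(55,595)]]); print(F.round(3),np.linalg.norm(F-np.roll(F,1,0),axis=1))
s=pickle.load(open("s5.pkl","rb")); g=lambda X,Y:(370+(X+.5)/6-.5,260+(Y+.5)/6-.5)
print(proj(s,[*c[:2],.134]), g(235,132))
```

```text
[[ 0.4891 -0.3537  0.134 ]
 [ 0.4934 -0.3862  0.134 ]
 [ 0.4626 -0.3907  0.134 ]
 [ 0.4581 -0.3574  0.134 ]] [0.03127126 0.03286918 0.0311735  0.03363276] [ 0.4757777  -0.37200792  0.134     ]
-82.46725108941143
-171.7054983732928
97.70067487607838
6.8932941003672275
[-6.3515263  13.11110444  0.72146178]
[-6.35898932 20.31110029  0.72344737]
[[ 0.512 -0.332  0.   ]
 [ 0.521 -0.402  0.   ]
 [ 0.432 -0.414  0.   ]
 [ 0.422 -0.343  0.   ]] [0.09058192 0.07014787 0.090381   0.07153163]
[408.62088554 282.38990062] (408.75, 281.5833333333333)
```

Size checks out (31 × 33 mm against 32 × 34). For a better joint-6 range later I'll turn half a revolution before grasping, while moving over the head.

Request:
step_arm --pt "-3 0 0.3 0 -0.15 0 0" --pt "-6.35 0 0.72 0 -0.3 0 0" --pt "-6.35 4 0.72 0 -0.45 0 0" --pt "-6.35 6 0.72 0 -0.6 0 0" --pt "-6.35 6 0.72 0 -0.75 0 0"

```text
time: 1.9
position: [0.4733, -0.3711, 0.2674]
orientation: [0.309, -0.311, 0.638, -0.633]
ft_force: [-0.4, 0.4, 0.2]
width: 0.0855
```

Request:
step_arm --pt "0 0 0 0 -0.15 0 0" --pt "0 0 0 0 -0.3 0 0" --pt "0 0 0 0 -0.45 0 0" --pt "0 0 0 0 -0.6 0 0" --pt "0 0 0 0 -0.75 0 0"

```text
time: 2.4
position: [0.4748, -0.373, 0.2714]
orientation: [-0.521, 0.521, -0.478, 0.478]
ft_force: [-0.2, -1.0, 0.6]
width: 0.0852
```

Request:
step_arm --pt "0 0 0 0 -0.15 0 0" --pt "0 0 0 0 -0.3 0 0" --pt "0 0 0 0 -0.45 0 0" --pt "0 0 0 0 -0.6 0 0" --pt "0 0 0 0 -0.75 0 0"

```text
time: 2.9
position: [0.4748, -0.3729, 0.2714]
orientation: [-0.66, 0.66, -0.254, 0.254]
ft_force: [-0.1, 0.8, 0.0]
width: 0.0853
```

Request:
step_arm --pt "0 0 0 0 -0.15 0 0" --pt "0 0 0 0 -0.3 0 0" --pt "0 0 0 0 -0.45 0 0" --pt "0 0 0 0 -0.6 0 0" --pt "0 0 0 0 -0.75 0 0"

```text
time: 3.4
position: [0.4747, -0.3729, 0.2714]
orientation: [0.707, -0.707, -0.005, 0.006]
ft_force: [-0.1, -0.1, 0.5]
width: 0.0848
```

Run:
```python
from h import *
s=manip.state(); print(s["time"],s["joint_pos"])
p,Rm=Rt(); print(p,Rm,"toolz az",np.degrees(np.arctan2(Rm[1,2],Rm[0,2])))
for z in (.2,.129):
    t=np.array([.4758,-.3720,z]); print(100*Rm.T@(t-p))
```

```text
3.4 [-7.79847588e-01  3.26504332e-01  1.43718662e+00 -6.15628650e-04
  1.37860969e+00 -2.36610733e+00]
[ 0.47474303 -0.37292249  0.27137486] [[ 9.99878185e-01 -9.28290140e-04 -1.55805528e-02]
 [ 1.55806227e-02  6.81450415e-05  9.99878612e-01]
 [-9.27115719e-04 -9.99999567e-01  8.26000788e-05]] toolz az 90.89273603999392
[0.11373823 7.13739078 0.09000155]
[ 0.12032075 14.2373877   0.08941509]
```

Request:
step_arm --pt "0.1 3 0.1 0 -0.12 0 0" --pt "0.1 7 0.1 0 -0.12 0 0" --pt "0.1 10 0.1 0 -0.12 0 0" --pt "0.1 12 0.1 0 -0.12 0 0" --pt "0.1 12 0.1 0 -0.12 0 0"

```text
time: 3.9
position: [0.4741, -0.37, 0.1484]
orientation: [0.707, -0.704, -0.044, 0.048]
ft_force: [-0.6, -0.5, -0.5]
width: 0.0853
```

Run:
```python
from h import *
s=manip.state(); print(s["time"],s["joint_pos"],s["ft_force"])
p,Rm=Rt(); print(p,"toolz az",np.degrees(np.arctan2(Rm[1,2],Rm[0,2])))
t=np.array([.4758,-.3720,.130]); print(100*Rm.T@(t-p))
w=cap("wrist"); cv2.imwrite("pics/w3.png",w["img"][:,:,::-1])
t=cap("scene"); crop(t,350,240,110,110,5,"s6.png")
```

```text
3.9 [-7.77235984e-01  4.38418157e-01  1.58568118e+00 -5.25843929e-04
  1.12435732e+00 -2.47745828e+00] [-0.61871638 -0.50901347 -0.46796257]
[ 0.47410719 -0.37002985  0.14835575] toolz az 97.42798914823179
[ 0.15083297  1.83376543 -0.22663008]
```

The wrist view shows the head (289..358, 260..313) between the finger tips and square to them. Rechecking its centre from this view.

Run:
```python
from h import *
w=cap("wrist"); P=np.array([onz(w,q,.134) for q in [(288,260),(359,260),(358,314),(289,314)]]); print(P,P.mean(0),np.linalg.norm(P-np.roll(P,1,0),axis=1))
p,Rm=Rt(); print(p)
m=P.mean(0); m[2]=.13; print(100*Rm.T@(m-p))
```

```text
[[ 0.46926945 -0.39129079  0.134     ]
 [ 0.46495646 -0.35849452  0.134     ]
 [ 0.4927318  -0.35463198  0.134     ]
 [ 0.49710945 -0.38794428  0.134     ]] [ 0.48101679 -0.37309039  0.134     ] [0.02804041 0.03307865 0.02804262 0.03359871]
[ 0.47727332 -0.37200825  0.15262309]
[ 0.35547503  2.26275712 -0.15315322]
```

Request:
step_arm --pt "0.1 1.2 -0.1 0 0 0 0" --pt "0.1 2.2 -0.1 0 0 0 0" --pt "0.1 2.2 -0.1 0 0 0 0" --pt "0.1 2.2 -0.1 0 0 0 0"

```text
time: 4.45
position: [0.4783, -0.3713, 0.1292]
orientation: [0.706, -0.705, -0.046, 0.047]
ft_force: [-0.1, -0.3, -0.1]
width: 0.0856
```

Request:
step_arm --pt "0 0 0 0 0 0 120" --pt "0 0 0 0 0 0 150" --pt "0 0 0 0 0 0 180" --pt "0 0 0 0 0 0 200" --pt "0 0 0 0 0 0 200" --squeeze 60

```text
time: 4.95
position: [0.4785, -0.3716, 0.1296]
orientation: [-0.706, 0.706, 0.046, -0.046]
ft_force: [0.9, 0.1, -0.5]
width: 0.0187
```

Run:
```python
from h import *
s=manip.state(); print(s["width"],s["ft_force"])
w=cap("wrist"); cv2.imwrite("pics/w4.png",w["img"][:,:,::-1])
t=cap("scene"); crop(t,350,240,110,110,5,"s7.png")
```

```text
0.018721090173377596 [ 0.93295883  0.06249618 -0.54315902]
```

Run:
```python
from h import *
w=cap("wrist");t=cap("scene");p,Rm=Rt();print(p,Rm[:,1])
for a in (-.011,0,.011):
  for b in (-.0094,.0094):
    for L in (0.025,0.0):
      X=p+Rm@[a,L,b]; print(a,b,L,X.round(3),proj(w,X).round(0),((proj(t,X)-[350,240])*5).round(0))
```

```text
[ 0.47848313 -0.37158725  0.12953323] [ 6.87712195e-06  1.04974946e-04 -9.99999994e-01]
-0.011 -0.0094 0.025 [ 0.469 -0.382  0.105] [308. 252.] [296. 287.]
-0.011 -0.0094 0.0 [ 0.469 -0.382  0.13 ] [306. 272.] [301. 235.]
-0.011 0.0094 0.025 [ 0.466 -0.364  0.105] [347. 252.] [259. 272.]
-0.011 0.0094 0.0 [ 0.466 -0.364  0.13 ] [350. 272.] [263. 221.]
0 -0.0094 0.025 [ 0.48  -0.381  0.105] [309. 273.] [310. 277.]
0 -0.0094 0.0 [ 0.48  -0.381  0.13 ] [306. 296.] [314. 226.]
0 0.0094 0.025 [ 0.477 -0.362  0.105] [347. 273.] [273. 262.]
0 0.0094 0.0 [ 0.477 -0.362  0.13 ] [350. 296.] [277. 212.]
0.011 -0.0094 0.025 [ 0.491 -0.379  0.105] [309. 294.] [323. 267.]
0.011 -0.0094 0.0 [ 0.491 -0.379  0.13 ] [307. 319.] [328. 216.]
0.011 0.0094 0.025 [ 0.488 -0.361  0.105] [347. 294.] [286. 253.]
0.011 0.0094 0.0 [ 0.488 -0.361  0.13 ] [349. 319.] [291. 202.]
```

The jaws closed at 18.7 mm with no contact. Both pictures show the tips above the head's end face, higher than the nominal overhang predicts. I'll measure where the tips really are.

```bash
python3 - <<'E'
from h import *
w=cap("wrist");t=cap("scene");import pickle;pickle.dump((w,t,Rt()),open("w4.pkl","wb"))
crop(w,255,210,150,130,5,"w4c.png"); crop(t,385,245,50,60,10,"s7c.png")
E
python3 - <<'E'
from h import *
import pickle
w,t,(p,Rm)=pickle.load(open("w4.pkl","rb"))
for a,b in [((360.6,286.4),(402.5,278.5)),((293,286.4),(414,281.5))]:
    X,e=tri(w,a,t,b); print(X,e,"tool:",Rm.T@(X-p))
for a,b in [((345+25,331),(403.8,263.5)),((284,331),(415,268))]:
    X,e=tri(w,a,t,b); print("base",X,e,"tool:",Rm.T@(X-p))
# scene head check: top corners in scene
for q in [(13.5,37.5),(34.8,37.5),(24.5,57.5)]:
    print(q)
g=lambda X,Y:(385+(X+.5)/10-.5,245+(Y+.5)/10-.5)
# head near vertical edges: predicted top corner
for a in(-.017,.017):
  for b in(-.016,.016):
    for z in (.134,.096):
      X=np.array([.477,-.372,z])+Rm@[b,0,a]; print(a,b,z,(proj(t,X)-[385,245])*10, proj(w,X))
E
```

```text
[ 0.46732285 -0.36071897  0.14171262] 0.0011408223795648853 tool: [-0.00962755 -0.01219255  0.01225725]
[ 0.47081673 -0.38758065  0.14391084] 0.0034107684323893754 tool: [-0.00967701 -0.01439257 -0.01483051]
base [ 0.46556373 -0.36165123  0.17842846] 0.00206353655213786 tool: [-0.01149337 -0.04890844  0.01156552]
base [ 0.47098653 -0.38734375  0.17572714] 0.0025816740413930313 tool: [-0.00947759 -0.04620885 -0.01461574]
(13.5, 37.5)
(34.8, 37.5)
(24.5, 57.5)
-0.017 -0.016 0.134 [268.08014826 426.04331902] [285.66117523 261.35120745]
-0.017 -0.016 0.096 [253.65506559 582.01866294] [293.29335836 234.1278144 ]
-0.017 0.016 0.134 [348.17772631 370.51113453] [287.85970531 331.20986899]
-0.017 0.016 0.096 [332.98389752 524.44335162] [294.74524533 292.66666616]
0.017 -0.016 0.134 [131.37575336 373.6080307 ] [369.6197313  261.42543894]
0.017 -0.016 0.096 [118.92894092 527.78327083] [361.41518086 234.19076111]
0.017 0.016 0.134 [212.61564841 319.8739686 ] [367.11005535 331.2718284 ]
0.017 0.016 0.096 [199.36332293 472.0465485 ] [359.73438549 292.72114558]
```

Run:
```python
from h import *
import pickle
w,t,(p,Rm)=pickle.load(open("w4.pkl","rb"))
# rebuild wrist cam pose for w3 state: shift by translation only
p3=np.array([.47727,-.37201,.15262]); d=p3-p
w["t"]=w["t"]-w["Rm"]@d
for a,b in [((461,303),(389,260.4)),((190,303),(428.6,272.2))]:
    X,e=tri(w,a,t,b); print(X,e,"tool:",Rm.T@(X-p3))
```

```text
[ 0.46451635 -0.32316423  0.17153217] 0.00012117488978126412 tool: [-0.00625531 -0.01890886  0.05009552]
[ 0.47339439 -0.42194968  0.17962198] 0.00013631153014415968 tool: [-0.01037403 -0.02700527 -0.04900198]
```

Triangulated from two views, the real fingertips sit about 13 mm *behind* the reported TCP when nearly shut and 23 mm behind when open, rather than 25 mm ahead. The head agrees in all views. I'll use the measured offset: open, then descend about 40 mm more.

Request:
step_arm --pt "0 0 0 0 0 0 80" --pt "0 0 0 0 0 0 40" --pt "0 0 0 0 0 0 40" --pt "0 1 -0.1 0 0 0 40" --pt "0 2 -0.1 0 0 0 40"

```text
time: 5.75
position: [0.4787, -0.3728, 0.1089]
orientation: [-0.705, 0.706, 0.046, -0.046]
ft_force: [0.1, 0.5, -0.5]
width: 0.0719
```

Request:
step_arm --pt "0 0.7 0 0 0 0 40" --pt "0 1.4 0 0 0 0 40" --pt "0 2 0 0 0 0 40" --pt "0 2 0 0 0 0 40"

```text
time: 6.15
position: [0.478, -0.372, 0.0883]
orientation: [0.706, -0.705, -0.046, 0.047]
ft_force: [0.7, 0.3, -0.8]
width: 0.072
```

Run:
```python
from h import *
s=manip.state(); print(s["width"],s["ft_force"],s["position"])
w=cap("wrist"); cv2.imwrite("pics/w5.png",w["img"][:,:,::-1])
t=cap("scene"); crop(t,370,235,80,80,8,"s8.png")
```

```text
0.07202644527153257 [ 0.73226403  0.2515537  -0.77243902] [ 0.47802041 -0.37203617  0.08831978]
```

Now the fingers straddle the head (scene: tips at about (391,288) and (425,300), beside the orange block). Closing.

Request:
step_arm --pt "0 0 0 0 0 0 110" --pt "0 0 0 0 0 0 140" --pt "0 0 0 0 0 0 170" --pt "0 0 0 0 0 0 200" --pt "0 0 0 0 0 0 200" --squeeze 60

```text
time: 6.75
position: [0.4787, -0.3719, 0.0901]
orientation: [0.706, -0.705, -0.046, 0.046]
ft_force: [0.3, 4.8, 4.9]
width: 0.0332
```

Run:
```python
from h import *
s=manip.state(); print(s["width"],s["ft_force"],s["position"])
w=cap("wrist"); crop(w,200,200,240,220,3,"w6.png")
t=cap("scene"); crop(t,370,235,80,80,8,"s9.png")
```

```text
0.03322182038387589 [0.27120626 4.78957228 4.8625349 ] [ 0.4787427  -0.37190174  0.09010562]
```

Gripped (33.2 mm). Lifting straight up.

Request:
step_arm --pt "0 -1 0 0 0 0 220" --pt "0 -3 0 0 0 0 220" --pt "0 -6 0 0 0 0 220" --pt "0 -9 0 0 0 0 220" --pt "0 -12 0 0 0 0 220"

```text
time: 7.35
position: [0.4784, -0.3728, 0.2111]
orientation: [-0.705, 0.706, 0.046, -0.046]
ft_force: [1.1, -0.1, -1.0]
width: 0.0333
```

Request:
step_arm --pt "0 -4 0 0 0 0 220" --pt "0 -8 0 0 0 0 220" --pt "0 -11 0 0 0 0 220" --pt "0 -13 0 0 0 0 220" --pt "0 -13 0 0 0 0 220"

```text
time: 7.85
position: [0.4798, -0.3742, 0.3437]
orientation: [-0.704, 0.708, 0.048, -0.045]
ft_force: [0.2, -0.2, -1.0]
width: 0.0334
```

Run:
```python
from h import *
s=manip.state(); print(s["width"],s["ft_force"],s["joint_pos"]);print(Rt())
w=cap("wrist"); cv2.imwrite("pics/w7.png",w["img"][:,:,::-1])
t=cap("scene"); cv2.imwrite("pics/s10.png",t["img"][:,:,::-1])
```

```text
0.03339042387421435 [ 0.15624334 -0.20513206 -0.95517607] [-7.75556291e-01  2.86390023e-01  1.32185540e+00 -3.59891204e-04
  1.52589683e+00 -2.47740051e+00]
(array([ 0.4798183 , -0.3741628 ,  0.34366497]), array([[ 0.99141265,  0.00506807, -0.13067238],
       [ 0.1306996 , -0.0054728 ,  0.99140691],
       [ 0.00430938, -0.99997218, -0.0060882 ]]))
```

Wedge is held, hanging straight. Carrying it at height towards the rest.

Request:
step_arm --pt "0.9 0 4.5 0 0.05 0 220" --pt "1.8 0 9 0 0.1 0 220" --pt "2.7 0 13.5 0 0.15 0 220" --pt "3.6 0 18 0 0.2 0 220" --pt "4.5 0 22.5 0 0.2 0 220"

```text
time: 8.45
position: [0.4925, -0.1416, 0.3373]
orientation: [0.707, -0.706, 0.026, -0.024]
ft_force: [0.8, -0.0, -1.6]
width: 0.0336
```

Run:
```python
from h import *
s=manip.state(); print(s["joint_pos"])
p,Rm=Rt(); print(p,"toolz az",np.degrees(np.arctan2(Rm[1,2],Rm[0,2])))
print(100*Rm.T@(np.array([.53,.29,.345])-p))
```

```text
[-4.14877187e-01  1.45001530e-01  1.52157720e+00  3.36353928e-05
  1.47864890e+00 -1.91490582e+00]
[ 0.4924971  -0.14161561  0.33733595] toolz az 85.94500624198523
[ 0.68634589 -0.71426322 43.31963964]
```

Request:
step_arm --pt "0.1 0 4.5 0 0.05 0 220" --pt "0.2 -0.5 9 0 0.1 0 220" --pt "0.3 -0.5 13.5 0 0.15 0 220" --pt "0.4 -0.5 18 0 0.17 0 220" --pt "0.5 -0.5 22.5 0 0.17 0 220"

```text
time: 8.95
position: [0.513, 0.0821, 0.3425]
orientation: [-0.702, 0.702, -0.086, 0.083]
ft_force: [1.8, -0.4, -0.2]
width: 0.0334
```

Request:
step_arm --pt "0.9 0 4.5 0 0 0 220" --pt "1.8 0 9 0 0 0 220" --pt "2.7 0 13.5 0 0 0 220" --pt "3.6 0 18 0 0 0 220" --pt "3.6 0 20 0 0 0 220"

```text
time: 9.45
position: [0.5969, 0.2695, 0.3413]
orientation: [-0.702, 0.702, -0.085, 0.082]
ft_force: [-0.6, -0.9, -1.1]
width: 0.0334
```

Request:
step_arm --pt "0 0 0 0 0 0 220" --pt "0 0 0 0 0 0 220"

```text
time: 9.65
position: [0.5955, 0.2655, 0.3428]
orientation: [-0.701, 0.703, -0.085, 0.083]
ft_force: [0.6, -0.7, -0.9]
width: 0.0336
```

Run:
```python
from h import *
s=manip.state(); print(s["joint_pos"])
p,Rm=Rt(); print(p,"toolz az",np.degrees(np.arctan2(Rm[1,2],Rm[0,2])))
w=cap("wrist"); cv2.imwrite("pics/w8.png",w["img"][:,:,::-1])
t=cap("top"); s=cap("scene"); cv2.imwrite("pics/s11.png",s["img"][:,:,::-1])
import pickle; pickle.dump((w,t,s,(p,Rm)),open("v8.pkl","wb"))
```

```text
[ 3.14064434e-01  3.62557184e-01  1.21325686e+00 -8.28340156e-04
  1.56931643e+00 -1.01852821e+00]
[0.59551667 0.26554461 0.34280243] toolz az 76.35227773876677
```

The rest sits at the top of the wrist view (318..379, up to row 105), nearly square to it. Backing off 7 cm to see all of it.

Request:
step_arm --pt "-3 0 0 0 0 0 220" --pt "-6 0 0 0 0 0 220" --pt "-8 0 0.5 0 0 0 220" --pt "-8 0 0.5 0 0 0 220" --pt "-8 0 0.5 0 0 0 220"

```text
time: 10.3
position: [0.5203, 0.2898, 0.3452]
orientation: [0.702, -0.702, 0.084, -0.085]
ft_force: [-0.4, 0.2, -1.6]
width: 0.033
```

Run:
```python
from h import *
s=manip.state(); print(s["joint_pos"])
p,Rm=Rt(); print(p,"toolz az",np.degrees(np.arctan2(Rm[1,2],Rm[0,2])))
w=cap("wrist"); cv2.imwrite("pics/w9.png",w["img"][:,:,::-1]); crop(w,290,0,120,190,4,"w9c.png")
t=cap("top"); s=cap("scene"); crop(s,195,200,60,50,12,"s12.png"); crop(t,180,240,80,70,8,"t4.png")
import pickle; pickle.dump((w,t,s,(p,Rm)),open("v9.pkl","wb"))
```

```text
[ 3.92620760e-01  2.68778949e-01  1.34271544e+00 -4.92819827e-04
  1.52841523e+00 -9.39521157e-01]
[0.52029185 0.28983572 0.34521067] toolz az 76.32731029952919
```

Wrist view: foot corners at crop (80,275), (317,266), (323,675), (103,688). The ramp's upper end is centred near (215,335) and the lip near (217,690).

```bash
cat > rest.py <<'E'
from h import *
import pickle
w,t,s,(p,Rm)=pickle.load(open("v9.pkl","rb"))
f=lambda X,Y:(290+(X+.5)/4-.5,(Y+.5)/4-.5)
for z in (0.004,.008,.012):
    P=np.array([onz(w,f(*q),z) for q in [(80,275),(317,266),(323,675),(103,688)]])
    L=np.linalg.norm(P-np.roll(P,1,0),axis=1)
    ax=(P[2]+P[3]-P[0]-P[1])
    print(z,P.mean(0).round(4),L.round(4),"x az",np.degrees(np.arctan2(ax[1],ax[0])), "yaz",np.degrees(np.arctan2(*(P[1]+P[2]-P[0]-P[3])[[1,0]])))
g=lambda X,Y:(195+(X+.5)/12-.5,200+(Y+.5)/12-.5)
print("ramp top z", [tri(w,f(*a),s,g(*b)) for a,b in [((170,345),(180,85))]])
# foot corners in scene
for q in [(60,440),(165,555),(612,440)]: print(onz(s,g(*q),.004))
# cheek line mid: top edges
for a in [(140,505),(290,500),(145,690),(293,685),(170,338),(261,333),(172,518),(258,515)]:
    print(a,onz(w,f(*a),.05).round(4))
E
python3 rest.py
```

```text
0.004 [0.4579 0.3234 0.004 ] [0.1213 0.0697 0.1196 0.0698] x az -10.870418110216049 yaz 79.07605064636797
0.008 [0.4578 0.3233 0.008 ] [0.1203 0.0692 0.1187 0.0692] x az -10.870418110216052 yaz 79.07605064636795
0.012 [0.4577 0.3231 0.012 ] [0.1193 0.0686 0.1177 0.0687] x az -10.870418110216049 yaz 79.0760506463679
ramp top z [(array([0.42208041, 0.31962979, 0.11260699]), np.float64(0.004095795225130651))]
[0.40976407 0.37258202 0.004     ]
[0.39321768 0.29816582 0.004     ]
[0.51476384 0.28245864 0.004     ]
(140, 505) [0.4583 0.3028 0.05  ]
(290, 500) [0.4668 0.3436 0.05  ]
(145, 690) [0.5084 0.292  0.05  ]
(293, 685) [0.517  0.3337 0.05  ]
(170, 338) [0.418  0.3209 0.05  ]
(261, 333) [0.4226 0.345  0.05  ]
(172, 518) [0.4638 0.3106 0.05  ]
(258, 515) [0.4686 0.3341 0.05  ]
```

```bash
cat >> rest.py <<'E'
print('---')
a=np.radians(-10.9); ux=np.array([np.cos(a),np.sin(a)]); uy=np.array([-np.sin(a),np.cos(a)]); O=np.array([.4579,.3234])
for q,z in [((170,338),.105),((261,333),.105),((174,358),.105),((261,357),.105),((172,518),.062),((258,515),.062),((140,505),.08),((290,500),.08),((145,690),.025),((293,685),.025)]:
    d=onz(w,f(*q),z)[:2]-O; print(q,z,(1000*np.array([d@ux,d@uy])).round(1))
E
python3 rest.py | sed -n '/---/,$p'
```

```text
---
(170, 338) 0.105 [-34.6 -11. ]
(261, 333) 0.105 [-34.7  10.5]
(174, 358) 0.105 [-30.2 -10.3]
(261, 357) 0.105 [-29.4  10.4]
(172, 518) 0.062 [  7.8 -11.6]
(258, 515) 0.062 [ 8.1 11.7]
(140, 505) 0.08 [  3.6 -20.1]
(290, 500) 0.08 [ 4.2 18.8]
(145, 690) 0.025 [ 59.  -21.4]
(293, 685) 0.025 [59.6 23.5]
```

Rest pose: origin (0.458, 0.323), downhill azimuth −10.9°. The ramp and cheeks come out symmetric and the ramp top matches in height. Now I'll check the wedge's pose in the hand and work out the placing move.

```bash
cat > inhand.py <<'E'
from h import *
import pickle
w,t,s,(p,Rm)=pickle.load(open("v9.pkl","rb"))
def ont(q,y):
    o,d=ray(w,q); o=Rm.T@(o-p); d=Rm.T@d; return o+d*(y-o[1])/d[1]
hsv=cv2.cvtColor(w["img"],cv2.COLOR_RGB2HSV)
crop(w,250,190,150,210,4,"w9h.png")
for q in [(275,302),(379,302),(377,385),(276,385)]: print(q,ont(q,-.0445).round(4))
for q in [(306,213),(350,213)]: print(q,ont(q,.0735).round(4))
E
python3 inhand.py
```

```text
(275, 302) [-0.0193 -0.0445 -0.0161]
(379, 302) [-0.0194 -0.0445  0.0155]
(377, 385) [ 0.0106 -0.0445  0.0161]
(276, 385) [ 0.0106 -0.0445 -0.0169]
(306, 213) [-0.0183  0.0735 -0.0126]
(350, 213) [-0.0184  0.0735  0.0137]
```

```bash
cat > place.py <<'E'
from h import *
a=np.radians(-10.9); ux=np.array([np.cos(a),np.sin(a),0]); uy=np.array([-np.sin(a),np.cos(a),0]); O=np.array([.4579,.3234,0])
c=np.sqrt(.5); Z=np.array([0,0,1.])
Rd=np.stack([c*ux+c*Z, c*ux-c*Z, uy],1)
off=np.array([-.0185,.0145,0.])
def target(dz): return O+[0,0,.070+dz]-Rd@off
def show(dz):
    p,Rm=Rt(); t=target(dz); s=manip.state()
    print("pos",p,"tgt",t,"shift cm",(100*Rm.T@(t-p)).round(2),"rotvec",R.from_matrix(Rm.T@Rd).as_rotvec().round(3)); print("j",s["joint_pos"].round(3),"f",s["ft_force"].round(1),"w",s["width"])
if __name__=="__main__":
    import sys; show(float(sys.argv[1]))
E
python3 place.py 0.10
```

```text
pos [0.52098649 0.2896967  0.34460457] tgt [0.4606774  0.32286516 0.19333452] shift cm [-6.66 15.12  1.79] rotvec [ 0.019 -0.047 -0.785]
j [ 0.392  0.271  1.342 -0.     1.529 -0.939] f [-0.4 -0.4 -0.6] w 0.033661887425677
```

Request:
step_arm --pt "-1.5 1 0.4 0 -0.01 -0.15 220" --pt "-3 2 0.8 0 -0.02 -0.3 220" --pt "-4.5 3 1.3 0.01 -0.03 -0.45 220" --pt "-6 4 1.8 0.015 -0.04 -0.6 220" --pt "-6.6 5 1.8 0.019 -0.047 -0.75 220"

```text
time: 10.95
position: [0.4616, 0.3215, 0.2969]
orientation: [-0.637, 0.685, 0.175, 0.306]
ft_force: [1.0, -1.5, -2.6]
width: 0.0335
```

```bash
python3 place.py 0.10
```

```text
pos [0.46164063 0.32147899 0.29689193] tgt [0.4606774  0.32286516 0.19333452] shift cm [-6.75  7.85  0.13] rotvec [ 0.005 -0.004 -0.087]
j [ 0.87   0.13   1.874 -0.784  0.924 -0.083] f [ 1.  -1.5 -2.6] w 0.03353866091934593
```

Joint 4 is heading towards its −0.96 limit, so before going down I'll fit a simple kinematic model from the logged poses to check reach.

```bash
cat > fk.py <<'E'
from h import *
from scipy.optimize import least_squares
J=np.array([[-1.38309,.359505,1.511412,0,1.272495,-.115114],[-.858284,.217623,1.444345,.0006,1.479244,.556966],[-.779848,.326504,1.437187,-.0006,1.37861,-2.366107],
[-.777236,.438418,1.585681,-.0005,1.124357,-2.477458],[-.775556,.28639,1.321855,-.00036,1.525897,-2.4774],[.314064,.362557,1.213257,-.0008,1.569316,-1.018528],[.392621,.268779,1.342715,-.0005,1.528415,-.939521],[.87,.13,1.874,-.784,.924,-.083]])
P=np.array([[.17879,-.57203,.22246],[.41426,-.37379,.33128],[.47474,-.37292,.27137],[.47411,-.37003,.14836],[.479818,-.374163,.343665],[.595517,.265545,.342802],[.520292,.289836,.345211],[.46164,.32148,.29689]])
E=R.from_euler
T=np.array([[0,0,-1],[-1,0,0],[0,1,0]],float) # columns: tool x=-y_l, tool y=z_l, tool z=-x_l
def fk(j,k,s4=-1):
    a1,b,d1,L2,a3,d4,L6=k
    R1=E('z',j[0]).as_matrix(); R2=R1@E('y',j[1]).as_matrix(); R3=R1@E('y',j[1]+j[2]).as_matrix()
    R6=R3@E('z',s4*j[3]).as_matrix()@E('y',j[4]).as_matrix()
    q=R1@[a1,b,d1]+R2@[0,0,L2]+R3@[a3,0,d4]+R6@[0,0,L6]
    return q,R6@E('z',j[5]).as_matrix()@T
def fit(s4):
    f=lambda k:np.r_[np.concatenate([fk(j,k,s4)[0]-p for j,p in zip(J,P)])*1000,0.02*np.array(k)*0]
    return least_squares(f,[0,.07,.3,.45,0,.45,.25])
LO=np.array([-2.97,-1.01,.21,-.96,.2,-2.98]);HI=np.array([2.97,2.36,2.38,4.11,2.71,2.98])
def ik(p,Rd,k,s4,j0,free=False):
    def f(j):
        q,Rm=fk(j,k,s4); return np.r_[(q-p)*100,R.from_matrix(Rm.T@Rd).as_rotvec()*20]
    r=least_squares(f,np.clip(j0,LO+1e-3,HI-1e-3),bounds=(LO,HI)); return r.x,np.linalg.norm(r.fun)
if __name__=="__main__":
    for s4 in (1,-1):
        r=fit(s4); print(s4,r.x.round(4),np.abs(r.fun).max())
        print(R.from_quat(np.array([.685,.175,.306,-.637])).as_matrix().round(3).tolist(), fk(J[-1],r.x,s4)[1].round(3).tolist())
E
python3 fk.py
```

```text
1 [-2.000e-04  6.890e-02  2.661e-01  6.114e-01  1.123e-01  4.337e-01
  3.805e-01] 0.0674618902831714
[[0.751, 0.63, 0.196], [-0.15, -0.127, 0.981], [0.643, -0.766, -0.0]] [[0.751, 0.63, 0.196], [-0.149, -0.127, 0.981], [0.643, -0.766, -0.001]]
-1 [ 0.2889  0.0582 -0.1256  0.2065 -0.0429  0.2512 -0.2298] 108.31881760836254
[[0.751, 0.63, 0.196], [-0.15, -0.127, 0.981], [0.643, -0.766, -0.0]] [[0.424, -0.231, 0.876], [-0.646, 0.6, 0.471], [-0.634, -0.766, 0.105]]
```

```bash
cat > chk.py <<'E'
from fk import *
from place import *
k=fit(1).x; np.save("k.npy",k)
j0=np.array(manip.state()["joint_pos"])
for dz in (.1,.05,.02,0):
    print(dz,[x if np.isscalar(x) else x.round(3) for x in ik(target(dz),Rd,k,1,j0)])
E
python3 chk.py
```

```text
0.1 [array([ 0.886,  0.289,  1.977, -0.96 ,  0.786,  0.192]), np.float64(1.828296116918248)]
0.05 [array([ 0.869,  0.369,  1.98 , -0.96 ,  0.741,  0.227]), np.float64(2.933008768424174)]
0.02 [array([ 0.861,  0.421,  1.977, -0.96 ,  0.72 ,  0.247]), np.float64(3.5949487923442214)]
0 [array([ 0.857,  0.456,  1.972, -0.96 ,  0.708,  0.26 ]), np.float64(4.031835745130331)]
```

```bash
cat > chk2.py <<'E'
from fk import *
k=np.load("k.npy")
def Rpitch(az,th,flip=0):
    # tool pointing th from vertical toward azimuth az; tool z horizontal at az+90
    u=np.array([np.cos(az),np.sin(az),0]); v=np.array([-np.sin(az),np.cos(az),0]); Z=np.array([0,0,1.])
    y=np.sin(th)*u-np.cos(th)*Z; x=np.cos(th)*u+np.sin(th)*Z
    M=np.stack([x,y,v],1)
    return M@np.diag([-1,1,-1]) if flip else M
g=np.array([0,-.0325,0]) # grasp point in tool, measured
def best(pt,az,th,flip=0,n=6):
    Rd=Rpitch(az,th,flip); p=pt-Rd@g; bb=None
    rng=np.random.default_rng(0)
    a=np.arctan2(pt[1],pt[0])
    for i in range(n):
        j0=np.array([a,.3,1.6,rng.uniform(-.9,2),1.0,rng.uniform(-2.5,2.5)])
        r=ik(p,Rd,k,1,j0)
        if bb is None or r[1]<bb[1]: bb=r
        if bb[1]<1e-3: break
    return bb
if __name__=="__main__":
    a=np.radians(-10.9); u=np.array([np.cos(a),np.sin(a),0])
    for h in (.1096,.17):
      for th in (40,35,30,25,20,10,0,-10,-20,-30):
        pt=np.array([.4579,.3234,0])-.017*u+[0,0,h]
        r=[best(pt,a,np.radians(th),f) for f in (0,1)]
        print("rest",h,th,*[(x[0].round(2).tolist(),round(x[1],3)) for x in r])
    for h in (.119,.22):
      for gm in (10,20,30,40):
        r=[best(np.array([.477,-.372,h]),np.radians(7.5),-np.radians(gm),f) for f in (0,1)]
        print("holder",h,gm,*[(x[0].round(2).tolist(),round(x[1],3)) for x in r])
    a=np.radians(-16)
    for th in (30,40,45,50,60):
      for X in (.62,.68):
        r=[best(np.array([X,.11,.025]),a,np.radians(th),f) for f in (0,1)]
        print("shoe",X,th,*[(x[0].round(2).tolist(),round(x[1],3)) for x in r])
E
python3 chk2.py
```

```text
rest 0.1096 40 ([0.82, 0.46, 1.99, -0.96, 0.64, 0.24], np.float64(2.681)) ([0.82, 0.46, 1.99, -0.96, 0.64, -2.9], np.float64(2.681))
rest 0.1096 35 ([0.8, 0.45, 2.02, -0.96, 0.59, 0.22], np.float64(1.172)) ([0.8, 0.45, 2.02, -0.96, 0.59, -2.92], np.float64(1.172))
rest 0.1096 30 ([0.77, 0.44, 2.02, -0.91, 0.55, 0.15], np.float64(0.0)) ([0.77, 0.44, 2.03, -0.91, 0.55, -2.98], np.float64(0.049))
rest 0.1096 25 ([0.72, 0.42, 1.99, -0.68, 0.56, -0.1], np.float64(0.0)) ([0.71, 0.42, 1.98, -0.64, 0.56, 2.98], np.float64(0.384))
rest 0.1096 20 ([0.68, 0.42, 1.95, -0.48, 0.6, -0.33], np.float64(0.0)) ([0.68, 0.42, 1.95, -0.48, 0.6, 2.81], np.float64(0.0))
rest 0.1096 10 ([0.59, 0.43, 1.86, -0.18, 0.73, -0.66], np.float64(0.0)) ([0.59, 0.43, 1.86, -0.18, 0.73, 2.48], np.float64(0.0))
rest 0.1096 0 ([0.51, 0.46, 1.77, 0.0, 0.91, -0.87], np.float64(0.0)) ([0.51, 0.46, 1.77, 0.0, 0.91, 2.27], np.float64(0.0))
rest 0.1096 -10 ([0.45, 0.52, 1.68, 0.12, 1.09, -1.0], np.float64(0.0)) ([0.45, 0.52, 1.68, 0.12, 1.09, 2.14], np.float64(0.0))
rest 0.1096 -20 ([0.39, 0.59, 1.59, 0.2, 1.27, -1.08], np.flo
[... 3084 characters left out ...]
31], np.float64(0.0)) ([0.27, 0.74, 2.14, 3.89, 0.57, -1.83], np.float64(0.0))
shoe 0.68 45 ([0.24, 0.75, 2.01, 3.99, 0.48, 1.16], np.float64(0.0)) ([0.24, 0.75, 2.01, 3.99, 0.48, -1.98], np.float64(0.0))
shoe 0.62 50 ([0.3, 0.79, 2.17, 3.82, 0.73, 1.42], np.float64(0.0)) ([0.3, 0.79, 2.17, 3.82, 0.73, -1.72], np.float64(0.0))
shoe 0.68 50 ([0.26, 0.79, 2.05, 3.87, 0.63, 1.31], np.float64(0.0)) ([0.26, 0.79, 2.05, 3.87, 0.63, -1.83], np.float64(0.0))
shoe 0.62 60 ([0.35, 0.93, 2.21, 3.77, 1.05, 1.57], np.float64(0.0)) ([0.35, 0.93, 2.21, 3.77, 1.05, -1.57], np.float64(0.0))
shoe 0.68 60 ([0.3, 0.9, 2.1, 3.77, 0.93, 1.47], np.float64(0.0)) ([0.3, 0.9, 2.1, 3.77, 0.93, -1.67], np.float64(0.0))
```

The model fits to 0.07 mm. It shows the full 45° tool tilt at the rest isn't reachable (joint 4), but about 28–30° is. I'll put the tip in at the lip with the tool at 28°, then press the head down so the wedge pivots in the pads onto the ramp. Checking the shoe end too.

```bash
cat > chk3.py <<'E'
from chk2 import *
a=np.radians(-16)
for X in (.56,.60,.66,.69):
  for th in (0,5,10,15,20,25):
    pt=np.array([X,.135-.29*(X-.56)*1.0,.022])
    r=best(pt,a,np.radians(th)); print("shoe",X,th,r[0].round(2).tolist(),round(r[1],3))
E
python3 chk3.py
```

```text
shoe 0.56 0 [0.12, 0.62, 1.76, 0.0, 0.76, -1.17] 0.0
shoe 0.56 5 [0.14, 0.6, 1.82, -0.06, 0.64, -1.11] 0.0
shoe 0.56 10 [0.16, 0.59, 1.88, -0.15, 0.52, -1.0] 0.0
shoe 0.56 15 [0.19, 0.58, 1.94, -0.3, 0.4, -0.84] 0.0
shoe 0.56 20 [0.21, 0.58, 2.0, -0.59, 0.3, -0.53] 0.0
shoe 0.56 25 [0.24, 0.59, 2.04, -0.96, 0.25, -0.15] 0.385
shoe 0.6 0 [0.09, 0.66, 1.68, 0.0, 0.81, -1.2] 0.0
shoe 0.6 5 [0.11, 0.63, 1.74, -0.05, 0.69, -1.14] 0.0
shoe 0.6 10 [0.13, 0.62, 1.8, -0.13, 0.56, -1.06] 0.0
shoe 0.6 15 [0.15, 0.61, 1.86, -0.26, 0.44, -0.92] 0.0
shoe 0.6 20 [0.18, 0.61, 1.92, -0.48, 0.33, -0.68] 0.0
shoe 0.6 25 [0.2, 0.61, 1.98, -0.91, 0.25, -0.24] 0.0
shoe 0.66 0 [0.06, 0.71, 1.54, 0.0, 0.89, -1.24] 0.0
shoe 0.66 5 [0.07, 0.68, 1.61, -0.04, 0.77, -1.19] 0.0
shoe 0.66 10 [0.09, 0.67, 1.68, -0.1, 0.64, -1.12] 0.0
shoe 0.66 15 [0.11, 0.65, 1.74, -0.2, 0.51, -1.02] 0.0
shoe 0.66 20 [0.13, 0.65, 1.8, -0.36, 0.39, -0.85] 0.0
shoe 0.66 25 [0.15, 0.65, 1.86, -0.66, 0.29, -0.54] 0.0
shoe 0.69 0 [0.04, 0.74, 1.47, 0.0, 0.93, -1.25] 0.0
shoe 0.69 5 [0.06, 0.71, 1.54, -0.04, 0.81, -1.21] 0.0
shoe 0.69 10 [0.07, 0.69, 1.61, -0.09, 0.68, -1.15] 0.0
shoe 0.69 15 [0.09, 0.68, 1.67, -0.18, 0.55, -1.06] 0.0
shoe 0.69 20 [0.11, 0.67, 1.74, -0.31, 0.43, -0.92] 0.0
shoe 0.69 25 [0.12, 0.67, 1.8, -0.56, 0.32, -0.66] 0.0
```

```bash
cat > place2.py <<'E'
from chk2 import *
A=np.radians(-10.9); U=np.array([np.cos(A),np.sin(A),0]); O=np.array([.4579,.3234,0]); Z=np.array([0,0,1.])
TIP=np.array([-.0185,.0725,0.]); HEAD=np.array([-.0025,-.0255,0.])
def tip_target(th,up,dz):  # tip 'up' m uphill of nominal, dz above ramp
    Rd=Rpitch(A,np.radians(th)); T=O+U*.0417+Z*.0283+up*(-U+Z)*np.sqrt(.5)+Z*dz
    return T-Rd@TIP,Rd
def show(t,Rd):
    p,Rm=Rt(); s=manip.state()
    print("pos",p.round(4),"tgt",t.round(4),"shift cm",(100*Rm.T@(t-p)).round(2),"rotvec",R.from_matrix(Rm.T@Rd).as_rotvec().round(3)); print("j",s["joint_pos"].round(3),"f",s["ft_force"].round(1),"w",round(s["width"],4),"t",s["time"])
    x,e=ik(t,Rd,k,1,np.array(s["joint_pos"])); print("ik",x.round(2),round(e,3))
E
python3 -c "
from place2 import *
for dz in (.1,.03,.0): show(*tip_target(28,.005,dz))"
```

```text
pos [0.4616 0.3215 0.2969] tgt [0.478  0.3195 0.2045] shift cm [-4.68  8.13  0.14] rotvec [ 0.005 -0.005  0.21 ]
j [ 0.87   0.13   1.874 -0.784  0.924 -0.083] f [ 1.  -1.5 -2.6] w 0.0335 t 10.95
ik [ 0.71  0.24  1.87 -0.55  0.79 -0.32] 0.0
pos [0.4616 0.3215 0.2969] tgt [0.478  0.3195 0.1345] shift cm [-9.18 13.49  0.15] rotvec [ 0.005 -0.005  0.21 ]
j [ 0.87   0.13   1.874 -0.784  0.924 -0.083] f [ 1.  -1.5 -2.6] w 0.0335 t 10.95
ik [ 0.71  0.35  1.94 -0.66  0.64 -0.17] 0.0
pos [0.4616 0.3215 0.2969] tgt [0.478  0.3195 0.1045] shift cm [-11.11  15.79   0.15] rotvec [ 0.005 -0.005  0.21 ]
j [ 0.87   0.13   1.874 -0.784  0.924 -0.083] f [ 1.  -1.5 -2.6] w 0.0335 t 10.95
ik [ 0.71  0.4   1.97 -0.73  0.58 -0.08] 0.0
```

Request:
step_arm --pt "-1.5 3 0.1 0 0 0.1 220" --pt "-3 6 0.1 0 0 0.2 220" --pt "-4.7 8 0.1 0 0 0.25 220" --pt "-4.7 8 0.1 0 0 0.25 220" --pt "-4.7 8 0.1 0 0 0.25 220"

```text
time: 11.45
position: [0.4779, 0.3174, 0.2048]
orientation: [-0.669, 0.704, 0.086, 0.224]
ft_force: [-0.2, 0.6, -1.1]
width: 0.0331
```

```bash
python3 -c "
from place2 import *
for dz in (.04,.01): show(*tip_target(28,.005,dz))
w=cap('wrist'); cv2.imwrite('pics/w10.png',w['img'][:,:,::-1]); s=cap('scene'); crop(s,180,120,110,130,5,'s13.png')"
```

```text
pos [0.4779 0.3174 0.2048] tgt [0.478  0.3195 0.1445] shift cm [-2.62  5.42  0.24] rotvec [ 0.009 -0.007 -0.045]
j [ 0.69   0.243  1.843 -0.475  0.828 -0.396] f [-0.2  0.6 -1.1] w 0.0331 t 11.45
ik [ 0.71  0.33  1.93 -0.64  0.66 -0.19] 0.0
pos [0.4779 0.3174 0.2048] tgt [0.478  0.3195 0.1145] shift cm [-3.91  8.13  0.26] rotvec [ 0.009 -0.007 -0.045]
j [ 0.69   0.243  1.843 -0.475  0.828 -0.396] f [-0.2  0.6 -1.1] w 0.0331 t 11.45
ik [ 0.71  0.38  1.96 -0.71  0.6  -0.11] 0.0
```

```bash
python3 -c "
from place2 import *
s=cap('scene'); p,Rm=Rt()
for n,X in (('tip',p+Rm@TIP),('rest tip nominal',O+U*.0417+Z*.0283),('origin',O),('foot far corner',O+U*.06-.035*np.array([-np.sin(A),np.cos(A),0])),('ramptop',O-U*.035+Z*.105)): print(n,X.round(4),((proj(s,X)-[180,120])*5).round(0))
"
```

```text
tip [0.4918 0.3153 0.1328] [254. 375.]
rest tip nominal [0.4988 0.3155 0.0283] [273. 534.]
origin [0.4579 0.3234 0.    ] [211. 591.]
foot far corner [0.5102 0.2777 0.    ] [326. 592.]
ramptop [0.4235 0.33   0.105 ] [145. 440.]
```

Scene view: blade tip at crop (270,384), 10 cm above the trough. That's a little further downhill than predicted, so I'll aim 10 mm uphill of nominal and look again lower down.

```bash
python3 -c "
from place2 import *
show(*tip_target(28,.010,.03))"
```

```text
pos [0.4776 0.3184 0.2062] tgt [0.4745 0.3202 0.1381] shift cm [-3.24  6.    0.13] rotvec [ 0.007 -0.007 -0.043]
j [ 0.691  0.241  1.842 -0.475  0.827 -0.397] f [-0.2  0.  -0.4] w 0.0331 t 11.6
ik [ 0.72  0.34  1.94 -0.66  0.65 -0.17] 0.0
```

Request:
step_arm --pt "-1 2 0.1 0.007 -0.007 -0.043 220" --pt "-2.2 4 0.1 0.007 -0.007 -0.043 220" --pt "-3.2 6 0.1 0.007 -0.007 -0.043 220" --pt "-3.2 6 0.1 0.007 -0.007 -0.043 220" --pt "-3.2 6 0.1 0.007 -0.007 -0.043 220"

```text
time: 12.1
position: [0.4745, 0.3198, 0.1379]
orientation: [-0.667, 0.699, 0.105, 0.235]
ft_force: [0.4, 0.1, 0.9]
width: 0.0334
```

```bash
python3 -c "
from place2 import *
show(*tip_target(28,.010,.0))
w=cap('wrist'); crop(w,240,0,200,300,2,'w11.png'); s=cap('scene'); crop(s,190,160,70,90,8,'s14.png'); p,Rm=Rt();print(((proj(s,p+Rm@TIP)-[190,160])*8), ((proj(s,O-U*.035+Z*.105)-[190,160])*8))
import pickle; pickle.dump((w,s,p,Rm),open('v11.pkl','wb'))"
```

```text
pos [0.4745 0.3198 0.1379] tgt [0.4745 0.3202 0.1081] shift cm [-1.4   2.64  0.04] rotvec [ 0.     0.001 -0.001]
j [ 0.719  0.34   1.944 -0.656  0.651 -0.175] f [0.4 0.1 0.9] w 0.0334 t 12.1
ik [ 0.72  0.39  1.97 -0.73  0.59 -0.09] 0.0
[334.91348596 445.55901957] [151.24612657 383.59880591]
```

```bash
python3 -c "
from place2 import *
import pickle
w,s,p,Rm=pickle.load(open('v11.pkl','rb'))
for sc in ((352,455),(360,462)):
    X,e=tri(w,(327.3,213.8),s,(190+(sc[0]-6)/8,160+sc[1]/8)); d=X-O; print(X,e,'tool',Rm.T@(X-p),'rest x,z',d@U,d[2])
L=proj(w,O+U*.0417+Z*.0283); print((L-[240,0])*2, (proj(w,O+U*.06)-[240,0])*2,(proj(w,O-U*.035+Z*.105)-[240,0])*2)
"
```

```text
[0.49612741 0.31584713 0.0613781 ] 0.0008735123068196485 tool [-0.01747603  0.07839557 -0.00059462] rest x,z 0.03896595024449941 0.06137809541058205
[0.49916269 0.31528094 0.05790047] 0.000845366117301439 tool [-0.01638232  0.08291565 -0.00058326] rest x,z 0.042053535698361136 0.05790046563771781
[174.96356486 369.51444922] [174.61605931 362.32001272] [177.39556131 297.01011226]
```

Request:
step_arm --pt "-0.7 0.75 0 0 0 0 220" --pt "-1.0 1.3 0 0 0 0 220" --pt "-1.1 1.5 0 0 0 0 220" --pt "-1.2 1.65 0 0 0 0 220" --pt "-1.2 1.65 0 0 0 0 220"

```text
time: 12.7
position: [0.4716, 0.3199, 0.1169]
orientation: [-0.667, 0.7, 0.105, 0.235]
ft_force: [-0.1, -0.0, -1.0]
width: 0.0332
```

```bash
python3 -c "
from place2 import *
show(*tip_target(28,.010,.0))
s=cap('scene'); crop(s,190,160,70,90,8,'s15.png'); w=cap('wrist'); crop(w,240,0,200,300,2,'w12.png')"
```

```text
pos [0.4716 0.3199 0.1169] tgt [0.4745 0.3202 0.1081] shift cm [-0.17  0.91  0.08] rotvec [ 0.001  0.001 -0.002]
j [ 0.723  0.374  1.966 -0.703  0.61  -0.111] f [-0.1 -0.  -1. ] w 0.0332 t 12.7
ik [ 0.72  0.39  1.97 -0.73  0.59 -0.09] 0.0
```

Blade is going in between the cheeks, laterally centred (wrist crop: blade centre 175, cheeks 95..262). Lowering to contact in small steps.

Request:
step_arm --pt "-0.1 0.2 0 0 0 0 220" --pt "-0.25 0.5 0 0 0 0 220" --pt "-0.25 0.5 0 0 0 0 220"

```text
time: 13.1
position: [0.4736, 0.321, 0.1124]
orientation: [-0.667, 0.699, 0.106, 0.235]
ft_force: [5.8, -0.8, 1.3]
width: 0.0332
```

Request:
step_arm --pt "-0.05 0.1 0 0 0 0 220" --pt "-0.15 0.3 0 0 0 0 220" --pt "-0.15 0.3 0 0 0 0 220"

```text
time: 13.4
position: [0.4738, 0.3212, 0.1093]
orientation: [-0.667, 0.699, 0.106, 0.236]
ft_force: [6.8, 0.4, 3.9]
width: 0.0334
```

Contact: force points along the ramp normal (6.8, 0.4, 3.9 N). Now I'll soften the grip and swing the head back so the wedge pivots onto the ramp.

```bash
python3 -c "
from place2 import *
for a,z in ((.016,.1093),(.005,.098),(-.005,.089)):
  show(O+U*a+Z*z,Rpitch(A,np.radians(28)))"
```

```text
pos [0.4738 0.3212 0.1093] tgt [0.4736 0.3204 0.1093] shift cm [-0.    0.   -0.09] rotvec [-0.002  0.001  0.001]
j [ 0.722  0.389  1.971 -0.728  0.591 -0.084] f [6.8 0.4 3.9] w 0.0334 t 13.4
ik [ 0.72  0.39  1.97 -0.72  0.59 -0.09] 0.0
pos [0.4738 0.3212 0.1093] tgt [0.4628 0.3225 0.098 ] shift cm [-1.5   0.48 -0.09] rotvec [-0.002  0.001  0.001]
j [ 0.722  0.389  1.971 -0.728  0.591 -0.084] f [6.8 0.4 3.9] w 0.0334 t 13.4
ik [ 0.74  0.4   1.99 -0.76  0.58 -0.03] 0.0
pos [0.4738 0.3212 0.1093] tgt [0.453  0.3243 0.089 ] shift cm [-2.81  0.8  -0.09] rotvec [-0.002  0.001  0.001]
j [ 0.722  0.389  1.971 -0.728  0.591 -0.084] f [6.8 0.4 3.9] w 0.0334 t 13.4
ik [ 0.76  0.42  2.01 -0.79  0.56  0.03] 0.0
```

Request:
step_arm --pt "0 0 0 0 0 0 200" --pt "-0.2 0 0 0 0 0 200" --pt "-0.5 0.05 0 0 0 0 200" --pt "-0.8 0.1 0 0 0 0 200" --pt "-0.8 0.1 0 0 0 0 200" --squeeze 20

```text
time: 13.9
position: [0.4665, 0.3223, 0.1044]
orientation: [-0.667, 0.699, 0.106, 0.235]
ft_force: [2.5, -0.9, 5.5]
width: 0.0333
```

```bash
python3 -c "
from place2 import *
show(O+U*-.005+Z*.089,Rpitch(A,np.radians(28)))
s=cap('scene'); crop(s,190,160,70,90,8,'s16.png'); w=cap('wrist'); cv2.imwrite('pics/w13.png',w['img'][:,:,::-1])"
```

```text
pos [0.4665 0.3223 0.1044] tgt [0.453  0.3243 0.089 ] shift cm [-1.93  0.72 -0.06] rotvec [-0.002  0.001  0.   ]
j [ 0.735  0.394  1.982 -0.743  0.585 -0.054] f [ 2.5 -0.9  5.5] w 0.0333 t 13.9
ik [ 0.76  0.42  2.01 -0.79  0.56  0.03] 0.0
```

It pivots in the grip as intended (wrist: blade's tip edge moved from row 213 to 233). Continuing.

Request:
step_arm --pt "-0.3 0.08 0 0 0 0 200" --pt "-0.6 0.17 0 0 0 0 200" --pt "-0.9 0.27 0 0 0 0 200" --pt "-1.2 0.4 0 0 0 0 200" --pt "-1.2 0.4 0 0 0 0 200"

```text
time: 14.5
position: [0.4574, 0.3236, 0.0948]
orientation: [-0.667, 0.699, 0.105, 0.235]
ft_force: [3.5, 0.6, 4.2]
width: 0.0332
```

Request:
step_arm --pt "-0.2 0.08 0 0 0 0 200" --pt "-0.4 0.16 0 0 0 0 200" --pt "-0.4 0.16 0 0 0 0 200"

```text
time: 14.8
position: [0.4546, 0.324, 0.0914]
orientation: [-0.667, 0.699, 0.105, 0.235]
ft_force: [2.5, -0.6, 4.5]
width: 0.033
```

```bash
python3 -c "
from place2 import *
show(O+U*-.005+Z*.089,Rpitch(A,np.radians(28)))
s=cap('scene'); crop(s,190,160,70,90,8,'s17.png'); w=cap('wrist'); cv2.imwrite('pics/w14.png',w['img'][:,:,::-1])"
```

```text
pos [0.4546 0.324  0.0914] tgt [0.453  0.3243 0.089 ] shift cm [-0.26  0.14  0.01] rotvec [-0.001  0.001 -0.001]
j [ 0.755  0.412  2.004 -0.784  0.567  0.013] f [ 2.5 -0.6  4.5] w 0.033 t 14.8
ik [ 0.76  0.42  2.01 -0.79  0.56  0.03] 0.0
```

Wedge lies almost flush on the ramp. One last small press, then release.

Request:
step_arm --pt "-0.15 0.08 0 0 0 0 200" --pt "-0.3 0.16 0 0 0 0 200" --pt "-0.3 0.16 0 0 0 0 200"

```text
time: 15.2
position: [0.4544, 0.3242, 0.0901]
orientation: [-0.667, 0.699, 0.106, 0.236]
ft_force: [5.4, -2.3, 13.9]
width: 0.0332
```

Request:
step_arm --pt "0 0 0 0 0 0 130" --pt "0 0 0 0 0 0 100" --pt "0 0 0 0 0 0 60" --pt "0 0 0 0 0 0 60" --pt "0 0 0 0 0 0 60"

```text
time: 15.7
position: [0.4515, 0.3233, 0.0875]
orientation: [-0.667, 0.7, 0.104, 0.234]
ft_force: [0.1, 0.2, -0.3]
width: 0.0655
```

```bash
python3 -c "
from place2 import *
show(O+U*-.005+Z*.089,Rpitch(A,np.radians(28)))
s=cap('scene'); crop(s,190,160,70,90,8,'s18.png'); w=cap('wrist'); cv2.imwrite('pics/w15.png',w['img'][:,:,::-1])"
```

```text
pos [0.4515 0.3233 0.0875] tgt [0.453  0.3243 0.089 ] shift cm [ 0.18 -0.07  0.13] rotvec [ 0.001  0.001 -0.003]
j [ 0.758  0.417  2.01  -0.793  0.563  0.027] f [ 0.1  0.2 -0.3] w 0.0655 t 15.7
ik [ 0.76  0.42  2.01 -0.79  0.56  0.03] 0.0
```

The wedge rests in the trough, released. Backing out, and getting a first estimate of the panel from the fixed cameras.

Request:
step_arm --pt "0 -2 0 0 0 0 60" --pt "0 -5 0 0 0 0 40" --pt "0 -8 0 0 0 0.1 0" --pt "0 -11 0 0 0 0.25 0" --pt "0 -14 0 0 0 0.4 0"

```text
time: 16.3
position: [0.3849, 0.3367, 0.2125]
orientation: [-0.698, 0.707, -0.023, 0.108]
ft_force: [1.3, -1.2, -1.7]
width: 0.0853
```

```bash
python3 -c "
from place2 import *
import pickle
show(np.array([.58,.20,.34]),Rpitch(np.radians(-16),0.35))
t=cap('top'); s=cap('scene'); pickle.dump((t,s),open('v16.pkl','wb'))
crop(t,260,110,80,100,6,'t5.png'); crop(s,320,165,80,80,8,'s19.png'); crop(s,190,160,70,90,8,'s20.png')
w=cap('wrist'); p,Rm=Rt(); o,d=ray(w,(320,240)); print('optical axis in tool',Rm.T@d)
cv2.imwrite('pics/w16.png',w['img'][:,:,::-1])
"
```

```text
pos [0.3849 0.3367 0.2125] tgt [0.58 0.2  0.34] shift cm [ 23.08 -10.04  -9.83] rotvec [-0.02   0.091 -0.229]
j [ 0.651  0.207  1.769 -0.102  1.088 -0.689] f [ 1.3 -1.2 -1.7] w 0.0853 t 16.3
ik [ 0.34  0.15  1.56 -0.22  1.15 -0.89] 0.0
optical axis in tool [ 0.3023988   0.95311037 -0.0116445 ]
```

The wedge sits flush on the ramp, tip against the lip side (scene crop: head at (225,350)). Estimating the panel line now.

```bash
cat > shoe.py <<'E'
from place2 import *
import pickle
t,s=pickle.load(open('v16.pkl','rb'))
f=lambda X,Y:(260+(X+.5)/6-.5,110+(Y+.5)/6-.5)
g=lambda X,Y:(320+(X+.5)/8-.5,165+(Y+.5)/8-.5)
a=onz(t,f(136,458),.196); b=onz(t,f(231,108),.196); print('top line',a,b,np.degrees(np.arctan2(*(b-a)[[1,0]])),np.linalg.norm(b-a))
print('free bottom (top cam) mid', onz(t,f(172,563),.019))
print('post foot centre', onz(t,f(277,240),.005))
a2=onz(s,g(78,112),.196);b2=onz(s,g(497,50),.196); print('scene top',a2,b2,np.degrees(np.arctan2(*(b2-a2)[[1,0]])))
print('scene bottom corner', onz(s,g(66,550),.019),'shoe centre', onz(s,g(95,542),.019), 'shoe bottom',onz(s,g(92,556),.012))
print('post foot scene', onz(s,g(492,510),.005))
E
python3 shoe.py
```

```text
top line [0.67985326 0.09759818 0.196     ] [0.85190434 0.0587378  0.196     ] -12.727565563634473 0.17638509864587407
free bottom (top cam) mid [0.67987471 0.09874884 0.019     ]
post foot centre [0.86441743 0.04937485 0.005     ]
scene top [0.68771664 0.102482   0.196     ] [0.85570163 0.05351648 0.196     ] -16.250742502528897
scene bottom corner [0.69530895 0.11180348 0.019     ] shoe centre [0.70864042 0.11004704 0.019     ] shoe bottom [0.70973181 0.11262639 0.012     ]
post foot scene [0.86950507 0.05356063 0.005     ]
```

```bash
python3 -c "
from place2 import *
show(np.array([.40,.33,.30]),Rpitch(np.radians(-16),0.3))
show(np.array([.56,.13,.28]),Rpitch(np.radians(-16),0.3))"
```

```text
pos [0.3908 0.3373 0.2147] tgt [0.4  0.33 0.3 ] shift cm [ 2.15 -8.32 -0.51] rotvec [-0.021  0.083 -0.168]
j [ 0.649  0.207  1.765 -0.109  1.082 -0.68 ] f [ 0.2 -0.2  0. ] w 0.0852 t 16.45
ik [ 0.74  0.1   1.7  -0.28  1.19 -0.47] 0.0
pos [0.3908 0.3373 0.2147] tgt [0.56 0.13 0.28] shift cm [ 21.28  -3.82 -17.06] rotvec [-0.021  0.083 -0.168]
j [ 0.649  0.207  1.765 -0.109  1.082 -0.68 ] f [ 0.2 -0.2  0. ] w 0.0852 t 16.45
ik [ 0.2   0.15  1.7  -0.16  1.03 -1.03] 0.0
```

Request:
step_arm --pt "1 -5 -0.3 0 0 0 0" --pt "4 -7 -4 0 0.05 -0.1 0" --pt "7.5 -7 -7 -0.02 0.08 -0.17 0" --pt "11 -7 -10 -0.02 0.08 -0.17 0" --pt "15 -7 -13 -0.02 0.08 -0.17 0"

```text
time: 16.95
position: [0.4991, 0.1809, 0.299]
orientation: [-0.676, 0.71, 0.01, 0.198]
ft_force: [1.0, 0.4, -0.1]
width: 0.0854
```

```bash
python3 -c "
from place2 import *
show(np.array([.56,.13,.28]),Rpitch(np.radians(-16),0.3))"
```

```text
pos [0.4991 0.1809 0.299 ] tgt [0.56 0.13 0.28] shift cm [ 6.35  3.96 -3.26] rotvec [ 0.004  0.01  -0.002]
j [ 0.343  0.077  1.736 -0.198  1.095 -0.888] f [ 1.   0.4 -0.1] w 0.0854 t 16.95
ik [ 0.2   0.15  1.7  -0.16  1.03 -1.03] 0.0
```

Request:
step_arm --pt "3 2 -1.6 0 0 0 0" --pt "6 4 -3.2 0 0 0 0" --pt "6 4 -3.2 0 0 0 0" --pt "6 4 -3.2 0 0 0 0"

```text
time: 17.35
position: [0.5571, 0.1317, 0.2778]
orientation: [-0.676, 0.71, 0.007, 0.198]
ft_force: [-0.8, 0.0, 0.2]
width: 0.0854
```

```bash
python3 -c "
from place2 import *
import pickle
show(np.array([.56,.13,.28]),Rpitch(np.radians(-16),0.3))
w=cap('wrist'); pickle.dump((w,Rt()),open('v17.pkl','wb')); cv2.imwrite('pics/w17.png',w['img'][:,:,::-1])"
```

```text
pos [0.5571 0.1317 0.2778] tgt [0.56 0.13 0.28] shift cm [ 0.37 -0.11 -0.08] rotvec [ 0.005  0.006 -0.005]
j [ 0.205  0.148  1.706 -0.164  1.033 -1.025] f [-0.8  0.   0.2] w 0.0854 t 17.35
ik [ 0.2   0.15  1.7  -0.16  1.03 -1.03] 0.0
```

Wrist view shows the panel nearly edge-on: free end's bottom at (329,229) with the dark shoe across it, post foot disc centred at about (336,328). Zooming in.

```bash
python3 -c "
from place2 import *
import pickle
w,_=pickle.load(open('v17.pkl','rb')); crop(w,300,215,60,65,9,'w17a.png'); crop(w,290,270,90,90,7,'w17b.png')"
cat > shoe2.py <<'E'
from place2 import *
import pickle
w,_=pickle.load(open('v17.pkl','rb'))
f=lambda X,Y:(300+(X+.5)/9-.5,215+(Y+.5)/9-.5)
g=lambda X,Y:(290+(X+.5)/7-.5,270+(Y+.5)/7-.5)
E0=onz(w,f(262,125),.019); S=onz(w,f(265,185),.019)
print('free end',E0,'shoe-ish',S)
l=onz(w,f(193,185),.019); r=onz(w,f(340,185),.019); print('shoe width',np.linalg.norm(l-r))
l=onz(w,f(218,128),.019); r=onz(w,f(306,128),.019); print('panel thickness',np.linalg.norm(l-r))
for z in (.004,.01):
    C=(onz(w,g(104,410),z)+onz(w,g(533,410),z))/2; D=np.linalg.norm(onz(w,g(104,410),z)-onz(w,g(533,410),z))
    C2=onz(w,g(319,405),z); print('post',z,C,D,C2)
    for c in (C,):
        v=c-S; print(' az',np.degrees(np.arctan2(v[1],v[0])),'dist',np.linalg.norm(v[:2]))
# panel free-end top corners: face top at z .196
T=onz(w,g((222+318)/2,520),.196); print('free end top',T)
E
python3 shoe2.py
```

```text
free end [0.6858425  0.09616626 0.019     ] shoe-ish [0.69506321 0.09401903 0.019     ]
shoe width 0.019452153387897804
panel thickness 0.011518455500814774
post 0.004 [0.86663159 0.0557371  0.004     ] 0.0904367779210102 [0.86520705 0.05626344 0.004     ]
 az -12.578323034990996 dist 0.17578742199270064
post 0.01 [0.86029582 0.05735766 0.01      ] 0.08906896894942047 [0.85889282 0.05787604 0.01      ]
 az -12.50997615369132 dist 0.16925091393383476
free end top [0.67963097 0.09775366 0.196     ]
```

Panel azimuth is about −12.6° (top and wrist views agree) and the shoe is near (0.692, 0.095). Next is the re-grip: tool tilted 30° back at the rest, which gives 15° from vertical once the wedge is flat. Checking reach.

```bash
cat > regrip.py <<'E'
from place2 import *
xw=np.sqrt(.5)*(U-Z); zw=np.sqrt(.5)*(U+Z)
def rg(back,H=None):
    if H is None: H=O-U*.017+Z*.1096+.001*xw
    Rd=Rpitch(A,np.radians(-30)); return H+.0065*xw-.0222*zw-back*Rd[:,1],Rd
if __name__=="__main__":
    import sys
    for b in sys.argv[1:]: show(*rg(float(b)))
E
python3 regrip.py .14 .06 0
```

```text
pos [0.5569 0.1325 0.2784] tgt [0.4997 0.3153 0.2098] shift cm [-11.96   3.42  16.1 ] rotvec [-0.003 -0.086  0.819]
j [ 0.206  0.147  1.706 -0.164  1.033 -1.026] f [ 1.   0.  -0.9] w 0.085 t 17.4
ik [ 0.29  0.61  1.24  0.24  1.76 -1.1 ] 0.0
pos [0.5569 0.1325 0.2784] tgt [0.4605 0.3229 0.1406] shift cm [-17.8    8.88  15.81] rotvec [-0.003 -0.086  0.819]
j [ 0.206  0.147  1.706 -0.164  1.033 -1.026] f [ 1.   0.  -0.9] w 0.085 t 17.4
ik [ 0.32  0.63  1.38  0.25  1.59 -1.11] 0.0
pos [0.5569 0.1325 0.2784] tgt [0.431  0.3286 0.0886] shift cm [-22.17  12.98  15.6 ] rotvec [-0.003 -0.086  0.819]
j [ 0.206  0.147  1.706 -0.164  1.033 -1.026] f [ 1.   0.  -0.9] w 0.085 t 17.4
ik [ 0.34  0.66  1.48  0.26  1.46 -1.13] 0.0
```

Request:
step_arm --pt "-2.4 0 3.2 0 -0.02 0.14 0" --pt "-4.8 0 6.4 0 -0.04 0.28 0" --pt "-7.2 0 9.6 0 -0.06 0.42 0" --pt "-9.6 1 12.8 0 -0.08 0.56 0" --pt "-12 2 16 0 -0.086 0.7 0"

```text
time: 17.9
position: [0.4956, 0.3186, 0.2259]
orientation: [0.703, -0.676, 0.206, 0.077]
ft_force: [0.3, 1.0, -0.3]
width: 0.0855
```

Request:
step_arm --pt "0 0 0 0 0 0.1 0" --pt "0 0 0 0 0 0.11 0" --pt "0 0 0 0 0 0.11 0"

```text
time: 18.2
position: [0.4961, 0.3159, 0.2242]
orientation: [0.697, -0.665, 0.243, 0.114]
ft_force: [-0.1, -0.1, -0.0]
width: 0.0854
```

```bash
python3 regrip.py .14 0; python3 -c "
from place2 import *
import pickle
w=cap('wrist'); s=cap('scene'); pickle.dump((w,s,Rt()),open('v18.pkl','wb')); cv2.imwrite('pics/w18.png',w['img'][:,:,::-1]); crop(s,180,100,110,140,5,'s21.png')"
```

```text
pos [0.4961 0.3159 0.2242] tgt [0.4997 0.3153 0.2098] shift cm [1.03 1.07 0.01] rotvec [0.003 0.    0.012]
j [ 0.299  0.591  1.234  0.235  1.772 -1.089] f [-0.1 -0.1 -0. ] w 0.0854 t 18.2
ik [ 0.29  0.61  1.24  0.24  1.76 -1.1 ] 0.0
pos [0.4961 0.3159 0.2242] tgt [0.431  0.3286 0.0886] shift cm [ 0.86 15.07  0.05] rotvec [0.003 0.    0.012]
j [ 0.299  0.591  1.234  0.235  1.772 -1.089] f [-0.1 -0.1 -0. ] w 0.0854 t 18.2
ik [ 0.34  0.66  1.48  0.26  1.46 -1.13] 0.0
```

```bash
python3 -c "
from regrip import *
import pickle
w,s,_=pickle.load(open('v18.pkl','rb')); H=O-U*.017+Z*.1096
v=np.array([-np.sin(A),np.cos(A),0])
for n,a,b,c in (('head front top',.019,0,.016),('head rear top',-.019,0,.016),('rear sole',-.019,0,-.016),('tip top',.099,0,-.012),('head L',0,-.017,.016),('head R',0,.017,.016)):
    X=H+a*xw+b*v+c*zw; print(n,((proj(w,X)-[280,200])*5).round(0))
crop(w,280,200,100,140,5,'w18c.png')"
```

```text
head front top [238. 314.]
head rear top [239.  92.]
rear sole [239. -14.]
tip top [237. 573.]
head L [120. 207.]
head R [357. 207.]
```

```bash
python3 -c "
from regrip import *
import pickle
w,s,_=pickle.load(open('v18.pkl','rb'))
v=np.array([-np.sin(A),np.cos(A),0])
for n,X in (('foot far',O+.06*U+.006*Z),('foot near',O-.06*U+.006*Z),('ramp top',O-.035*U+.105*Z),('screwTR',O-.05*U+.027*v+.008*Z)): print(n,((proj(w,X)-[280,200])*5).round(0))
"
```

```text
foot far [237. 656.]
foot near [238.  59.]
ramp top [238.  41.]
screwTR [369. 104.]
```

```bash
python3 -c "
from regrip import *
import pickle
w,s,_=pickle.load(open('v18.pkl','rb')); H0=O-U*.017+Z*.1096
for d in (0,.002,.004,.006):
  for n in (0,.004,-.004):
    H=H0+d*xw+n*zw
    print(d,n,[((proj(w,H+a*xw+c*zw)-[280,200])*5).round(0)[1] for a,c in ((-.019,.016),(.019,.016),(.019,.004),(.099,-.012),(.099,-.016))])
"
```

```text
0 0 [np.float64(92.0), np.float64(314.0), np.float64(267.0), np.float64(573.0), np.float64(557.0)]
0 0.004 [np.float64(107.0), np.float64(330.0), np.float64(282.0), np.float64(588.0), np.float64(573.0)]
0 -0.004 [np.float64(78.0), np.float64(298.0), np.float64(252.0), np.float64(557.0), np.float64(542.0)]
0.002 0 [np.float64(105.0), np.float64(324.0), np.float64(277.0), np.float64(581.0), np.float64(565.0)]
0.002 0.004 [np.float64(120.0), np.float64(341.0), np.float64(293.0), np.float64(596.0), np.float64(581.0)]
0.002 -0.004 [np.float64(90.0), np.float64(308.0), np.float64(262.0), np.float64(565.0), np.float64(550.0)]
0.004 0 [np.float64(117.0), np.float64(335.0), np.float64(288.0), np.float64(589.0), np.float64(573.0)]
0.004 0.004 [np.float64(132.0), np.float64(351.0), np.float64(303.0), np.float64(604.0), np.float64(589.0)]
0.004 -0.004 [np.float64(102.0), np.float64(319.0), np.float64(273.0), np.float64(573.0), np.float64(558.0)]
0.006 0 [np.float64(129.0), np.float64(346.0), np.float64(298.0), np.float64(596.0), np.float64(581.0)]
0.006 0.004 [np.float64(144.0), np.float64(362.0), np.float64(314.0), np.float64(612.0), np.float64(596.0)]
0.006 -0.004 [np.float64(115.0), np.float64(329.0), np.float64(283.0), np.float64(581.0), np.float64(566.0)]
```

The rest matches its model. The wedge lies laterally centred, about 4–5 mm farther downhill than nominal, so I'm correcting the grip target for that.

```bash
sed -i 's/H=O-U\*.017+Z\*.1096+.001\*xw/H=O-U*.017+Z*.1096+.004*xw+.003*zw/; s/-.0222\*zw/-.0202*zw/' regrip.py; python3 regrip.py .14 .05 0
```

```text
pos [0.496  0.3159 0.226 ] tgt [0.5053 0.3143 0.2113] shift cm [1.54 0.82 0.01] rotvec [0.001 0.001 0.014]
j [ 0.299  0.588  1.234  0.235  1.772 -1.089] f [-0.3 -0.1  0.4] w 0.0853 t 18.3
ik [ 0.29  0.62  1.22  0.24  1.77 -1.1 ] 0.0
pos [0.496  0.3159 0.226 ] tgt [0.4611 0.3228 0.1333] shift cm [1.41 9.82 0.02] rotvec [0.001 0.001 0.014]
j [ 0.299  0.588  1.234  0.235  1.772 -1.089] f [-0.3 -0.1  0.4] w 0.0853 t 18.3
ik [ 0.32  0.64  1.39  0.25  1.58 -1.12] 0.0
pos [0.496  0.3159 0.226 ] tgt [0.4366 0.3275 0.09  ] shift cm [ 1.34 14.82  0.03] rotvec [0.001 0.001 0.014]
j [ 0.299  0.588  1.234  0.235  1.772 -1.089] f [-0.3 -0.1  0.4] w 0.0853 t 18.3
ik [ 0.34  0.67  1.47  0.26  1.47 -1.13] 0.0
```

Request:
step_arm --pt "1.4 3 0 0 0 0.014 40" --pt "1.4 6 0 0 0 0.014 40" --pt "1.4 9 0 0 0 0.014 40" --pt "1.4 10 0 0 0 0.014 40" --pt "1.4 10 0 0 0 0.014 40"

```text
time: 18.8
position: [0.459, 0.3225, 0.1315]
orientation: [0.697, -0.663, 0.248, 0.119]
ft_force: [0.2, -1.1, 0.2]
width: 0.0719
```

```bash
python3 regrip.py 0; python3 -c "
from place2 import *
w=cap('wrist'); s=cap('scene'); cv2.imwrite('pics/w19.png',w['img'][:,:,::-1]); crop(s,180,120,90,130,6,'s22.png')"
```

```text
pos [0.459  0.3225 0.1315] tgt [0.4366 0.3275 0.09  ] shift cm [0.1  4.74 0.08] rotvec [ 0.002  0.001 -0.003]
j [ 0.32   0.644  1.391  0.246  1.577 -1.12 ] f [ 0.2 -1.1  0.2] w 0.0719 t 18.8
ik [ 0.34  0.67  1.47  0.26  1.47 -1.13] 0.0
```

Request:
step_arm --pt "0.1 1.5 0.05 0 0 0 40" --pt "0.1 3 0.05 0 0 0 40" --pt "0.1 4.2 0.05 0 0 0 40" --pt "0.1 4.7 0.05 0 0 0 40" --pt "0.1 4.7 0.05 0 0 0 40"

```text
time: 19.4
position: [0.4382, 0.3274, 0.0899]
orientation: [0.697, -0.662, 0.248, 0.119]
ft_force: [-0.7, -0.1, 0.5]
width: 0.0722
```

```bash
python3 regrip.py 0; python3 -c "
from place2 import *
import pickle
w=cap('wrist'); s=cap('scene'); pickle.dump((w,s,Rt()),open('v20.pkl','wb'));cv2.imwrite('pics/w20.png',w['img'][:,:,::-1]); crop(s,180,120,90,130,6,'s23.png')"
```

```text
pos [0.4382 0.3274 0.0899] tgt [0.4366 0.3275 0.09  ] shift cm [-0.15  0.07 -0.02] rotvec [ 0.001  0.001 -0.003]
j [ 0.336  0.671  1.462  0.255  1.478 -1.131] f [-0.7 -0.1  0.5] w 0.0722 t 19.4
ik [ 0.34  0.67  1.47  0.26  1.47 -1.13] 0.0
```

Request:
step_arm --pt "0 0 0 0 0 0 110" --pt "0 0 0 0 0 0 130" --pt "0 0 0 0 0 0 160" --pt "0 0 0 0 0 0 200" --pt "0 0 0 0 0 0 200" --squeeze 80

```text
time: 20.0
position: [0.4388, 0.3274, 0.0903]
orientation: [0.697, -0.662, 0.247, 0.118]
ft_force: [1.1, -1.1, 6.3]
width: 0.0327
```

```bash
python3 regrip.py 0; python3 -c "
from place2 import *
import pickle
w=cap('wrist'); s=cap('scene'); pickle.dump((w,s,Rt()),open('v21.pkl','wb'));crop(w,230,230,190,200,4,'w21.png'); crop(s,180,120,90,130,6,'s24.png')"
```

```text
pos [0.4388 0.3274 0.0903] tgt [0.4366 0.3275 0.09  ] shift cm [-0.17  0.13 -0.03] rotvec [ 0.     0.001 -0.002]
j [ 0.336  0.671  1.461  0.255  1.478 -1.131] f [ 1.1 -1.1  6.3] w 0.0327 t 20.0
ik [ 0.34  0.67  1.47  0.26  1.47 -1.13] 0.0
```

```bash
cat > ih2.py <<'E'
from place2 import *
import pickle
w,s,(p,Rm)=pickle.load(open('v21.pkl','rb'))
c15,s15=np.cos(np.radians(15)),np.sin(np.radians(15))
XW=np.array([c15,s15,0]); ZW=np.array([s15,-c15,0]); YW=np.array([0,0,1.])
def pr(H,a,b,c): return ((proj(w,p+Rm@(H+a*XW+b*YW+c*ZW))-[230,230])*4).round(0)
if __name__=="__main__":
  for H in ([-.0027,-.0199,0],[-.0027,-.0239,0],[-.0007,-.0199,0],[-.0047,-.0199,0]):
    H=np.array(H); print(H,'rear top',pr(H,-.019,0,.016),'front top',pr(H,.019,0,.016),'rear sole',pr(H,-.019,0,-.016),'L rear',pr(H,-.019,-.017,.016)[0],'R',pr(H,-.019,.017,.016)[0],'frontL',pr(H,.019,-.017,.016)[0],pr(H,.019,.017,.016)[0])
E
python3 ih2.py
```

```text
[-0.0027 -0.0199  0.    ] rear top [393. 293.] front top [391. 604.] rear sole [391.  69.] L rear 179.0 R 607.0 frontL 207.0 575.0
[-0.0027 -0.0239  0.    ] rear top [393. 317.] front top [391. 633.] rear sole [392.  83.] L rear 172.0 R 614.0 frontL 202.0 581.0
[-0.0007 -0.0199  0.    ] rear top [393. 316.] front top [391. 622.] rear sole [391.  88.] L rear 180.0 R 606.0 frontL 208.0 575.0
[-0.0047 -0.0199  0.    ] rear top [393. 270.] front top [391. 585.] rear sole [392.  49.] L rear 178.0 R 608.0 frontL 207.0 576.0
```

Gripped (32.7 mm) and the pose in hand is confirmed to within about 2 mm. Lifting straight up out of the rest.

Request:
step_arm --pt "-1 -1.73 0 0 0 0 220" --pt "-2.5 -4.33 0 0 0 0 220" --pt "-4.5 -7.8 0 0 0 0 220" --pt "-6.5 -11.3 0 0 0 0 220" --pt "-7.5 -13 0 0 0 0 220"

```text
time: 20.6
position: [0.4395, 0.3278, 0.2427]
orientation: [0.698, -0.662, 0.246, 0.118]
ft_force: [1.2, 0.6, -1.0]
width: 0.0328
```

```bash
cat > drive.py <<'E'
from place2 import *
AZ=np.radians(-12.6); Pd=np.array([np.cos(AZ),np.sin(AZ),0]); S=np.array([.692,.095,0])
TIPT=np.array([.0888,.0212,0])
def dv(past,h,th=15,lat=0,az=AZ):
    """tip 'past' m beyond shoe along panel, sole h above bench"""
    Rd=Rpitch(az,np.radians(th)); v=np.array([-np.sin(AZ),np.cos(AZ),0])
    return S+past*Pd+lat*v+Z*h-Rd@TIPT,Rd
if __name__=="__main__":
    import sys; show(*dv(float(sys.argv[1]),float(sys.argv[2])))
E
python3 drive.py -.08 .15; python3 drive.py -.08 .02;python3 drive.py .06 0.;  python3 -c "
from place2 import *
s=cap('scene'); crop(s,180,80,110,160,5,'s25.png')"
```

```text
pos [0.4395 0.3278 0.2427] tgt [0.5249 0.1324 0.1475] shift cm [ 15.19   2.2  -17.61] rotvec [ 0.002  0.032 -0.785]
j [ 0.336  0.514  1.332  0.259  1.751 -1.059] f [ 1.2  0.6 -1. ] w 0.0328 t 20.6
ik [ 0.19  0.26  1.92 -0.16  0.72 -1.05] 0.0
pos [0.4395 0.3278 0.2427] tgt [0.5249 0.1324 0.0175] shift cm [ 21.69  13.46 -17.63] rotvec [ 0.002  0.032 -0.785]
j [ 0.336  0.514  1.332  0.259  1.751 -1.059] f [ 1.2  0.6 -1. ] w 0.0328 t 20.6
ik [ 0.19  0.5   2.03 -0.28  0.39 -0.91] 0.0
pos [0.4395 0.3278 0.2427] tgt [ 0.6615  0.1018 -0.0025] shift cm [ 34.81   8.2  -18.07] rotvec [ 0.002  0.032 -0.785]
j [ 0.336  0.514  1.332  0.259  1.751 -1.059] f [ 1.2  0.6 -1. ] w 0.0328 t 20.6
ik [ 0.1   0.63  1.76 -0.17  0.51 -1.12] 0.0
```

Request:
step_arm --pt "2.5 0 -3.5 0 0 -0.14 220" --pt "5 0 -7 0 0.01 -0.28 220" --pt "7.5 0 -10.5 0 0.02 -0.42 220" --pt "10 0 -14 0 0.03 -0.56 220" --pt "13 1 -17.6 0 0.03 -0.7 220"

```text
time: 21.15
position: [0.5119, 0.1348, 0.1676]
orientation: [-0.692, 0.709, -0.015, 0.138]
ft_force: [1.0, -0.5, -1.8]
width: 0.0331
```

```bash
python3 drive.py -.08 .05
```

```text
pos [0.5119 0.1348 0.1676] tgt [0.5249 0.1324 0.0475] shift cm [-0.81 12.06  0.09] rotvec [ 0.004  0.004 -0.086]
j [ 0.179  0.248  1.854 -0.093  0.88  -1.121] f [ 1.  -0.5 -1.8] w 0.0331 t 21.15
ik [ 0.19  0.44  2.01 -0.23  0.47 -0.96] 0.0
```

Request:
step_arm --pt "-0.2 3 0.1 0 0 -0.08 220" --pt "-0.5 6 0.1 0 0 -0.08 220" --pt "-0.7 9 0.1 0 0 -0.08 220" --pt "-0.8 10 0.1 0 0 -0.08 220" --pt "-0.8 10 0.1 0 0 -0.08 220"

```text
time: 21.65
position: [0.5174, 0.1339, 0.0649]
orientation: [-0.686, 0.71, 0.009, 0.161]
ft_force: [0.2, -1.1, -0.4]
width: 0.0323
```

```bash
python3 drive.py -.08 .01;python3 -c "
from place2 import *
import pickle
w=cap('wrist');s=cap('scene');t=cap('top'); pickle.dump((w,s,t,Rt()),open('v22.pkl','wb')); cv2.imwrite('pics/w22.png',w['img'][:,:,::-1]); crop(s,250,150,120,110,6,'s26.png')"
```

```text
pos [0.5174 0.1339 0.0649] tgt [0.5249 0.1324 0.0075] shift cm [-0.64  5.75  0.05] rotvec [ 0.007  0.003 -0.018]
j [ 0.199  0.402  1.994 -0.206  0.535 -0.988] f [ 0.2 -1.1 -0.4] w 0.0323 t 21.65
ik [ 0.19  0.52  2.03 -0.3   0.36 -0.89] 0.0
```

Wedge is held level and tip-first towards the panel. Lowering to near the bench.

Request:
step_arm --pt "-0.3 2 0.05 0.007 0.003 -0.018 220" --pt "-0.5 3.5 0.05 0.007 0.003 -0.018 220" --pt "-0.6 5 0.05 0.007 0.003 -0.018 220" --pt "-0.6 5.7 0.05 0.007 0.003 -0.018 220" --pt "-0.6 5.7 0.05 0.007 0.003 -0.018 220"

```text
time: 22.3
position: [0.5279, 0.1328, 0.0104]
orientation: [-0.687, 0.706, 0.016, 0.17]
ft_force: [-0.1, -0.7, -0.8]
width: 0.0329
```

```bash
python3 drive.py -.08 .0;python3 -c "
from drive import *
import pickle
w=cap('wrist');s=cap('scene');t=cap('top'); pickle.dump((w,s,t,Rt()),open('v23.pkl','wb')); crop(t,250,110,110,150,5,'t23.png'); crop(s,250,150,120,110,6,'s27.png')
p,Rm=Rt(); H=np.array([-.0027,-.0199,0]); 
for n,X in (('tip',p+Rm@TIPT),('shoe',S+Z*.012),('freeend',S-.008*Pd+Z*.019)): print(n,X.round(4),'top',((proj(t,X)-[250,110])*5).round(0),'scene',((proj(s,X)-[250,150])*6).round(0))"
```

```text
pos [0.5279 0.1328 0.0104] tgt [ 0.5249  0.1324 -0.0025] shift cm [-0.61  1.17 -0.11] rotvec [-0.002 -0.     0.004]
j [ 0.192  0.513  2.03  -0.293  0.368 -0.897] f [-0.1 -0.7 -0.8] w 0.0329 t 22.3
ik [ 0.19  0.54  2.04 -0.32  0.34 -0.87] 0.0
tip [0.617  0.113  0.0141] top [166. 567.] scene [348. 551.]
shoe [0.692 0.095 0.012] top [199. 452.] scene [485. 525.]
freeend [0.6842 0.0967 0.019 ] top [195. 460.] scene [471. 515.]
```

Top view: tip at (168,568) against (166,567) predicted. Blade and panel directions agree within about 0.6°, and the line up is within 1 mm laterally. Lowering to touch.

Request:
step_arm --pt "-0.15 0.5 -0.05 0 0 0 220" --pt "-0.24 0.9 -0.1 0 0 0 220" --pt "-0.24 0.9 -0.1 0 0 0 220"

```text
time: 22.75
position: [0.5266, 0.1316, 0.0004]
orientation: [-0.687, 0.706, 0.016, 0.17]
ft_force: [-0.1, -0.7, -1.0]
width: 0.0331
```

Request:
step_arm --pt "-0.05 0.2 0 0 0 0 220" --pt "-0.08 0.3 0 0 0 0 220" --pt "-0.08 0.3 0 0 0 0 220"

```text
time: 23.05
position: [0.5271, 0.1317, -0.0022]
orientation: [-0.687, 0.706, 0.016, 0.17]
ft_force: [-1.2, -0.2, 2.5]
width: 0.0329
```

Touched the bench at the predicted height. I'll soften the grip briefly and press so the sole beds flat, then grip firmly again.

Request:
step_arm --pt "-0.02 0.1 0 0 0 0 200" --pt "-0.04 0.15 0 0 0 0 200" --pt "-0.04 0.15 0 0 0 0 200" --squeeze 20

```text
time: 23.35
position: [0.5272, 0.1317, -0.0023]
orientation: [-0.687, 0.706, 0.017, 0.171]
ft_force: [-6.4, -1.3, 22.3]
width: 0.0328
```

Request:
step_arm --pt "0 0 0 0 0 0 220" --pt "0 0 0 0 0 0 220" --squeeze 80

```text
time: 23.55
position: [0.5272, 0.1317, -0.0023]
orientation: [-0.687, 0.706, 0.017, 0.171]
ft_force: [-6.8, 0.9, 21.8]
width: 0.0322
```

```bash
python3 drive.py -.03 .0;python3 -c "
from drive import *
import pickle
w=cap('wrist');s=cap('scene');t=cap('top'); pickle.dump((w,s,t,Rt()),open('v24.pkl','wb')); crop(w,230,230,190,200,4,'w24.png'); crop(s,250,190,120,90,6,'s28.png')"
```

```text
pos [ 0.5272  0.1317 -0.0023] tgt [ 0.5737  0.1215 -0.0025] shift cm [4.58 1.27 0.01] rotvec [-0.002 -0.     0.005]
j [ 0.191  0.538  2.04  -0.322  0.333 -0.868] f [-6.8  0.9 21.8] w 0.0322 t 23.55
ik [ 0.15  0.57  1.94 -0.25  0.4  -0.98] 0.0
```

Flat on the bench. Easing the down-force and sliding forward to just short of the shoe.

Request:
step_arm --pt "0.03 -0.12 0 0 0 0 220" --pt "1.2 0.19 0 0 0 0 220" --pt "2.9 0.64 0 0 0 0 220" --pt "4.8 1.15 0 0 0 0 220" --pt "4.8 1.15 0 0 0 0 220"

```text
time: 24.2
position: [0.579, 0.121, -0.0015]
orientation: [-0.687, 0.706, 0.018, 0.172]
ft_force: [0.5, 1.1, -1.6]
width: 0.0326
```

```bash
python3 drive.py 0.03 .0;python3 -c "
from drive import *
import pickle
w=cap('wrist');s=cap('scene');t=cap('top'); pickle.dump((w,s,t,Rt()),open('v25.pkl','wb')); crop(t,250,110,110,130,5,'t25.png'); crop(s,250,190,120,90,6,'s29.png')"
```

```text
pos [ 0.579   0.121  -0.0015] tgt [ 0.6322  0.1084 -0.0025] shift cm [ 5.25  1.56 -0.07] rotvec [-0.004 -0.001  0.008]
j [ 0.149  0.569  1.94  -0.247  0.39  -0.983] f [ 0.5  1.1 -1.6] w 0.0326 t 24.2
ik [ 0.11  0.61  1.82 -0.19  0.47 -1.08] 0.0
```

```bash
python3 -c "
from drive import *
import pickle
w,s,t,(p,Rm)=pickle.load(open('v25.pkl','rb'))
f=lambda X,Y:(250+(X+.5)/5-.5,110+(Y+.5)/5-.5)
# orange mask edges per row in top view
hsv=cv2.cvtColor(t['img'],cv2.COLOR_RGB2HSV); m=((hsv[...,0]<18)&(hsv[...,1]>130)&(hsv[...,2]>120)); m[:205]=0;m[240:]=0;m[:,:275]=0;m[:,300:]=0
ys=[y for y in range(205,240) if m[y].sum()>5]; C=[(np.nonzero(m[y])[0].mean(),y) for y in ys]; print([(round(c[0],1),c[1]) for c in C])
a=onz(t,(C[3][0],C[3][1]),.006); b=onz(t,(C[-6][0],C[-6][1]),.017); print(a,b,'blade az',np.degrees(np.arctan2(*(a-b)[[1,0]])))
print('tool az',np.degrees(np.arctan2(Rm[1,0],Rm[0,0])), 'tip pred',p+Rm@TIPT, onz(t,f(191,496),.002))
for q1,q2,z in (((152,380),(235,90),.196),((175,382),(254,92),.196),((208,468),(256,262),.019)):
    a=onz(t,f(*q1),z); b=onz(t,f(*q2),z); print(a.round(4),b.round(4),np.degrees(np.arctan2(*(b-a)[[1,0]])))
"
python3 - <<'E'
import sys; sys.path.insert(0,'.')
from h import *
import pickle
w,s,t,_=pickle.load(open('v25.pkl','rb')); crop(t,275,125,35,85,9,"t25b.png")
E
```

```text
[(np.float64(287.0), 210), (np.float64(287.5), 211), (np.float64(287.0), 212), (np.float64(286.5), 213), (np.float64(286.5), 214), (np.float64(286.5), 215), (np.float64(285.5), 216), (np.float64(285.5), 217), (np.float64(285.5), 218), (np.float64(284.5), 219), (np.float64(284.5), 220), (np.float64(284.5), 221), (np.float64(284.5), 222), (np.float64(283.5), 223), (np.float64(283.5), 224), (np.float64(283.5), 225), (np.float64(282.5), 226), (np.float64(282.5), 227), (np.float64(282.5), 228), (np.float64(282.5), 229), (np.float64(282.5), 230), (np.float64(283.5), 231)]
[0.65229356 0.10468155 0.006     ] [0.60775898 0.11452265 0.017     ] blade az -12.460777274877206
tool az -12.619372102342233 tip pred [0.66439546 0.10119881 0.0007392 ] [0.66703998 0.10146328 0.002     ]
[0.6807 0.1038 0.196 ] [0.8518 0.0629 0.196 ] -13.443100015210389
[0.6797 0.0911 0.196 ] [0.8507 0.0522 0.196 ] -12.831279420135767
[0.6807 0.0895 0.019 ] [0.8167 0.0631 0.019 ] -11.003174170778196
```

Blade az −12.5°, panel −12.8 ± 0.6°, on the line within about 1 mm. Sliding on under the panel towards first contact with the shoe.

Request:
step_arm --pt "1 0.35 0 0 0 0 220" --pt "2.2 0.67 0 0 0 0 220" --pt "3.4 1.0 0 0 0 0 220" --pt "4.6 1.31 0 0 0 0 220" --pt "5.3 1.5 0 0 0 0 220"

```text
time: 24.85
position: [0.6269, 0.1092, -0.0023]
orientation: [-0.687, 0.707, 0.015, 0.169]
ft_force: [-11.6, 2.9, 21.5]
width: 0.0329
```

Request:
step_arm --pt "0 0 0 0 0 0 220" --pt "0 0 0 0 0 0 220"

```text
time: 25.05
position: [0.6284, 0.1091, -0.0023]
orientation: [-0.687, 0.706, 0.017, 0.17]
ft_force: [-1.2, -0.7, 8.5]
width: 0.0328
```

```bash
python3 drive.py 0.04 .0;python3 -c "
from drive import *
import pickle
w=cap('wrist');s=cap('scene');t=cap('top'); pickle.dump((w,s,t,Rt()),open('v26.pkl','wb')); crop(t,250,110,110,110,5,'t26.png'); crop(s,300,150,90,100,8,'s30.png'); cv2.imwrite('pics/w26.png',w['img'][:,:,::-1])
p,Rm=Rt(); print('tip past S',((p+Rm@TIPT)-S)@Pd)"
```

```text
pos [ 0.6284  0.1091 -0.0023] tgt [ 0.642   0.1062 -0.0025] shift cm [1.33 0.39 0.01] rotvec [-0.002  0.     0.004]
j [ 0.114  0.606  1.835 -0.194  0.456 -1.074] f [-1.2 -0.7  8.5] w 0.0328 t 25.05
ik [ 0.11  0.62  1.8  -0.18  0.48 -1.09] 0.0
tip past S 0.026131797474296618
```

Wrist view now shows the dark shoe at (326,418) centred on the blade (297..357). The panel hasn't moved in the top view. Now small taps, watching the force.

Request:
step_arm --pt "0.3 0.04 0 0 0 0 220" --pt "0.6 0.12 0 0 0 0 220" --pt "0.95 0.215 0 0 0 0 220" --pt "0.95 0.215 0 0 0 0 220"

```text
time: 25.6
position: [0.6359, 0.1071, -0.0023]
orientation: [-0.687, 0.707, 0.015, 0.169]
ft_force: [-4.8, -0.2, 11.4]
width: 0.0325
```

Request:
step_arm --pt "0.25 0.07 0 0 0 0 220" --pt "0.5 0.13 0 0 0 0 220" --pt "0.5 0.13 0 0 0 0 220"

```text
time: 25.9
position: [0.6394, 0.1061, -0.0024]
orientation: [-0.687, 0.707, 0.015, 0.168]
ft_force: [-10.0, 2.6, 16.7]
width: 0.0327
```

```bash
cat > look.py <<'E'
from drive import *
import pickle,sys
n=sys.argv[1]
w=cap('wrist');s=cap('scene');t=cap('top'); pickle.dump((w,s,t,Rt()),open(f'v{n}.pkl','wb'))
p,Rm=Rt(); print('tip past S',((p+Rm@TIPT)-S)@Pd, 'f',manip.state()['ft_force'].round(1),p.round(4),manip.state()['time'])
s0=pickle.load(open('v25.pkl','rb'))
# optical shift of panel in scene (top-left corner & frame patches) via template matching, and in top view
def shift(a,b,x0,y0,ww,hh,k=8):
    A=cv2.cvtColor(a,cv2.COLOR_RGB2GRAY)[y0:y0+hh,x0:x0+ww]; B=cv2.cvtColor(b,cv2.COLOR_RGB2GRAY)[y0:y0+hh,x0:x0+ww]
    (dx,dy),r=cv2.phaseCorrelate(A.astype(np.float32),B.astype(np.float32),cv2.createHanningWindow((ww,hh),cv2.CV_32F)); return round(dx,2),round(dy,2),round(r,2)
print('scene panel top edge',shift(s0[1]['img'],s['img'],328,166,56,24),'corner',shift(s0[1]['img'],s['img'],322,172,20,20),'top view free end',shift(s0[2]['img'],t['img'],278,178,18,16),'top view mid',shift(s0[2]['img'],t['img'],284,140,20,36))
crop(s,300,150,90,100,8,f's_{n}.png'); crop(t,250,110,110,110,5,f't_{n}.png'); crop(w,270,360,110,80,7,f'w_{n}.png')
E
python3 look.py 27
```

```text
tip past S 0.03745594325266635 f [-10.5   1.9  17. ] [ 0.6394  0.1061 -0.0024] 26.05
scene panel top edge (0.14, -0.01, 0.95) corner (0.21, 0.07, 1.0) top view free end (-0.26, -0.04, 0.98) top view mid (-0.05, -0.02, 1.01)
```

Very clear: the shoe (18 mm wide, 265..548) is over the blade, offset under 1 mm. The sub-pixel panel shift in the scene view will measure lift (about 0.34 px per mm). Tapping on.

Request:
step_arm --pt "0.25 0.03 0 0 0 0 220" --pt "0.5 0.1 0 0 0 0 220" --pt "0.75 0.17 0 0 0 0 220" --pt "0.97 0.23 0 0 0 0 220" --pt "0.97 0.23 0 0 0 0 220"

```text
time: 26.55
position: [0.6474, 0.104, -0.0024]
orientation: [-0.687, 0.707, 0.014, 0.167]
ft_force: [-15.5, 1.9, 19.7]
width: 0.0323
```

```bash
python3 look.py 28
```

```text
tip past S 0.045785437637216354 f [-14.5   3.8  20.4] [ 0.6474  0.104  -0.0024] 26.7
scene panel top edge (-0.35, 0.15, 0.81) corner (0.26, -0.26, 1.07) top view free end (-0.18, 0.02, 0.94) top view mid (-0.11, 0.08, 1.06)
```

Request:
step_arm --pt "0.27 0.0 0.02 0 0 0 220" --pt "0.52 0.07 0.04 0 0 0 220" --pt "0.77 0.14 0.05 0 0 0 220" --pt "0.98 0.19 0.05 0 0 0 220" --pt "0.98 0.19 0.05 0 0 0 220"

```text
time: 27.2
position: [0.6565, 0.1023, -0.0024]
orientation: [-0.687, 0.707, 0.013, 0.167]
ft_force: [-14.2, 2.5, 15.1]
width: 0.0326
```

```bash
python3 look.py 29
```

```text
tip past S 0.05506051732352504 f [-13.7   2.7  14.8] [ 0.6565  0.1023 -0.0024] 27.35
scene panel top edge (0.19, -0.3, 0.82) corner (0.12, -0.21, 0.93) top view free end (-0.33, -0.01, 0.97) top view mid (-0.07, -0.09, 0.91)
```

```bash
cat > lift.py <<'E'
from h import *
import pickle,sys
from scipy.optimize import minimize_scalar
def prof(im,x0,x1,y0,y1): return im[y0:y1,x0:x1].astype(float).mean(2).mean(1)
def sh(a,b):
    n=len(a); i=np.arange(4,n-4)
    r=minimize_scalar(lambda d:np.sum((np.interp(i+d,np.arange(n),b)-a[i])**2),bounds=(-3.5,3.5),method='bounded'); return round(r.x,2)
I={n:pickle.load(open(f'v{n}.pkl','rb')) for n in sys.argv[1:]}
ref=I[sys.argv[1]][1]['img']
for n in I:
    im=I[n][1]['img']; out=[]
    for (x0,x1,y0,y1) in [(381,386,165,190),(381,386,203,224),(334,338,166,186),(345,350,164,184),(356,361,160,182),(366,371,158,180),(350,354,215,240),(362,366,212,236)]:
        out.append(sh(prof(ref,x0,x1,y0,y1),prof(im,x0,x1,y0,y1)))
    print(n,out)
E
python3 lift.py 25 26 27 28 29
```

```text
25 [np.float64(0.0), np.float64(0.0), np.float64(-0.0), np.float64(-0.0), np.float64(-0.0), np.float64(0.0), np.float64(0.0), np.float64(-0.0)]
26 [np.float64(-0.0), np.float64(0.0), np.float64(-0.01), np.float64(-0.01), np.float64(0.0), np.float64(-0.01), np.float64(-0.0), np.float64(-0.0)]
27 [np.float64(-0.0), np.float64(-0.0), np.float64(-0.0), np.float64(-0.01), np.float64(-0.0), np.float64(-0.01), np.float64(-0.0), np.float64(-0.01)]
28 [np.float64(-0.1), np.float64(-0.28), np.float64(-0.26), np.float64(-0.37), np.float64(-0.15), np.float64(-0.28), np.float64(-0.34), np.float64(-0.22)]
29 [np.float64(-0.59), np.float64(-0.52), np.float64(-0.62), np.float64(-0.53), np.float64(-0.47), np.float64(-0.78), np.float64(-0.64), np.float64(-0.6)]
```

Panel lift is measurable: about 0.8 mm, then about 1.9–2.3 mm, with contact at roughly 43 mm past. Another ~8 mm is needed.

Request:
step_arm --pt "0.25 0.03 0.01 0 0 0 220" --pt "0.5 0.1 0.01 0 0 0 220" --pt "0.7 0.16 0.01 0 0 0 220" --pt "0.7 0.16 0.01 0 0 0 220"

```text
time: 27.75
position: [0.6628, 0.1009, -0.0024]
orientation: [-0.687, 0.707, 0.013, 0.166]
ft_force: [-14.8, 2.7, 15.5]
width: 0.0329
```

```bash
python3 look.py 30; python3 lift.py 25 28 29 30
```

```text
tip past S 0.061520355015633854 f [-15.3   2.9  15.1] [ 0.6628  0.1009 -0.0024] 27.9
scene panel top edge (-0.08, -0.75, 0.77) corner (-0.12, -0.78, 1.0) top view free end (0.09, -1.06, 1.01) top view mid (-0.19, -0.2, 0.91)
25 [np.float64(0.0), np.float64(0.0), np.float64(-0.0), np.float64(-0.0), np.float64(-0.0), np.float64(0.0), np.float64(0.0), np.float64(-0.0)]
28 [np.float64(-0.1), np.float64(-0.28), np.float64(-0.26), np.float64(-0.37), np.float64(-0.15), np.float64(-0.28), np.float64(-0.34), np.float64(-0.22)]
29 [np.float64(-0.59), np.float64(-0.52), np.float64(-0.62), np.float64(-0.53), np.float64(-0.47), np.float64(-0.78), np.float64(-0.64), np.float64(-0.6)]
30 [np.float64(-0.81), np.float64(-0.87), np.float64(-0.77), np.float64(-0.77), np.float64(-0.61), np.float64(-0.89), np.float64(-0.86), np.float64(-0.82)]
```

```bash
python3 -c "
from drive import *
import pickle
w,s,t,(p,Rm)=pickle.load(open('v30.pkl','rb'))
for X in ([.86,.055,.18],[.86,.055,.06],[.70,.094,.196]):
    X=np.array(X); print((proj(s,X+[0,0,.004])-proj(s,X)).round(2))
v=np.array([-np.sin(AZ),np.cos(AZ),0]); tip=p+Rm@TIPT
print('tip R corner top crop',((proj(t,tip-.013*v+Z*.002)-[250,110])*5).round(0), tip)
print('tip scene R corner', ((proj(s,tip-.013*v)-[300,150])*8).round(0))
for n in (27,28,29,30):
    W,S_,T,(pp,RR)=pickle.load(open(f'v{n}.pkl','rb'))
    im=S_['img']; hsv=cv2.cvtColor(im,cv2.COLOR_RGB2HSV); m=((hsv[...,0]<16)&(hsv[...,1]>150)&(hsv[...,2]>140)); m[:228]=0; m[:,:300]=0;m[:,365:]=0
    yy,xx=np.nonzero(m); print(n,'orange max x',xx.max(),'bottom',yy.max(),'tip pred',proj(S_,pp+RR@TIPT-.013*v).round(1))
"
python3 - <<'E'
import sys; sys.path.insert(0,'.')
E
```

```text
[ 0.08 -1.27]
[ 0.07 -1.2 ]
[ 0.03 -1.33]
tip R corner top crop [245. 370.] [ 7.51909515e-01  8.10016073e-02 -4.60802418e-04]
tip scene R corner [404. 711.]
27 orange max x 364 bottom 475 tip pred [343.7 240.3]
28 orange max x 364 bottom 475 tip pred [346.1 239.9]
29 orange max x 364 bottom 476 tip pred [348.7 239.3]
30 orange max x 364 bottom 475 tip pred [350.5 238.9]
```

```bash
python3 -c "
from drive import *
import pickle
for n,r in ((27,390),(28,320),(29,237),(30,175)):
    w,s,t,(p,Rm)=pickle.load(open(f'v{n}.pkl','rb'))
    tip=p+Rm@TIPT
    for L in (0,.003,):
        F=onz(w,(270+405.5/7-.5,360+(r+.5)/7-.5),.019+L); d=(tip-F)@Pd-.008; print(n,L,F.round(4),'tip past shoe',round(d,4),'lift est',round((d-.04)/5*1000,2))
"
```

```text
27 0 [0.6905 0.0948 0.019 ] tip past shoe 0.0309 lift est -1.83
27 0.003 [0.686  0.0958 0.022 ] tip past shoe 0.0355 lift est -0.91
28 0 [0.6913 0.0944 0.019 ] tip past shoe 0.0384 lift est -0.33
28 0.003 [0.687  0.0953 0.022 ] tip past shoe 0.0427 lift est 0.55
29 0 [0.6923 0.0944 0.019 ] tip past shoe 0.0467 lift est 1.33
29 0.003 [0.6882 0.0953 0.022 ] tip past shoe 0.0508 lift est 2.16
30 0 [0.6928 0.0943 0.019 ] tip past shoe 0.0526 lift est 2.51
30 0.003 [0.689  0.0951 0.022 ] tip past shoe 0.0565 lift est 3.3
```

Estimates of the present lift: scene 2.6, wrist 2.5–3.3, geometry up to 3.9 mm. One more tap of 4 mm.

Request:
step_arm --pt "0.2 0.03 0.01 0 0 0 220" --pt "0.39 0.08 0.01 0 0 0 220" --pt "0.39 0.08 0.01 0 0 0 220"

```text
time: 28.2
position: [0.6664, 0.1002, -0.0023]
orientation: [-0.687, 0.708, 0.012, 0.166]
ft_force: [-16.1, 3.4, 14.4]
width: 0.0326
```

```bash
python3 look.py 31; python3 lift.py 25 29 30 31
```

```text
tip past S 0.06515130122876356 f [-16.2   2.6  14.2] [ 0.6664  0.1002 -0.0024] 28.35
scene panel top edge (-0.07, -0.68, 0.9) corner (0.23, -1.11, 0.91) top view free end (0.63, -1.85, 0.88) top view mid (-0.11, -0.41, 0.98)
25 [np.float64(0.0), np.float64(0.0), np.float64(-0.0), np.float64(-0.0), np.float64(-0.0), np.float64(0.0), np.float64(0.0), np.float64(-0.0)]
29 [np.float64(-0.59), np.float64(-0.52), np.float64(-0.62), np.float64(-0.53), np.float64(-0.47), np.float64(-0.78), np.float64(-0.64), np.float64(-0.6)]
30 [np.float64(-0.81), np.float64(-0.87), np.float64(-0.77), np.float64(-0.77), np.float64(-0.61), np.float64(-0.89), np.float64(-0.86), np.float64(-0.82)]
31 [np.float64(-0.97), np.float64(-0.98), np.float64(-1.0), np.float64(-0.85), np.float64(-0.74), np.float64(-1.0), np.float64(-1.06), np.float64(-0.91)]
```

Request:
step_arm --pt "0.2 0.04 0 0 0 0 220" --pt "0.2 0.04 0 0 0 0 220" --pt "0.2 0.04 0 0 0 0 220"

```text
time: 28.65
position: [0.6682, 0.0997, -0.0023]
orientation: [-0.687, 0.708, 0.012, 0.166]
ft_force: [-16.4, 2.2, 13.6]
width: 0.0328
```

```bash
python3 look.py 32; python3 lift.py 25 31 32
python3 - <<'E'
import sys; sys.path.insert(0,'.')
from h import *
import pickle
for n in (25,32):
    s=pickle.load(open(f'v{n}.pkl','rb'))[1]; crop(s,322,205,50,35,14,f"sb_{n}.png"); crop(s,360,160,36,72,10,f"sc_{n}.png")
a=cv2.imread("pics/sc_25.png");b=cv2.imread("pics/sc_32.png"); cv2.imwrite("pics/sc_cmp.png",np.hstack([a,b])[:600])
a=cv2.imread("pics/sb_25.png");b=cv2.imread("pics/sb_32.png"); cv2.imwrite("pics/sb_cmp.png",cv2.resize(np.vstack([a,b]),None,fx=.6,fy=.6))
E
```

```text
tip past S 0.06706729874883438 f [-16.2   3.   13. ] [ 0.6683  0.0997 -0.0023] 28.8
scene panel top edge (-0.21, -0.43, 0.87) corner (0.41, -0.99, 0.98) top view free end (1.32, -2.34, 0.43) top view mid (-0.07, -0.33, 0.96)
25 [np.float64(0.0), np.float64(0.0), np.float64(-0.0), np.float64(-0.0), np.float64(-0.0), np.float64(0.0), np.float64(0.0), np.float64(-0.0)]
31 [np.float64(-0.97), np.float64(-0.98), np.float64(-1.0), np.float64(-0.85), np.float64(-0.74), np.float64(-1.0), np.float64(-1.06), np.float64(-0.91)]
32 [np.float64(-0.97), np.float64(-1.06), np.float64(-1.22), np.float64(-0.9), np.float64(-0.74), np.float64(-1.05), np.float64(-1.16), np.float64(-1.0)]
```

Collars and bottom frame moved about 1.05 px, so the lift is roughly 3.3–4 mm. Releasing gently here.

Request:
step_arm --pt "0 0 0 0 0 0 160" --pt "0 0 0 0 0 0 130" --pt "0 0 0 0 0 0 110" --pt "0 0 0 0 0 0 90" --pt "0 0 0 0 0 0 80" --squeeze 20

```text
time: 29.3
position: [0.6761, 0.0992, -0.0008]
orientation: [-0.687, 0.706, 0.016, 0.17]
ft_force: [-0.7, 0.6, -0.0]
width: 0.0585
```

```bash
python3 look.py 33; python3 lift.py 25 32 33
```

```text
tip past S 0.07486127006625691 f [-0.2  0.   0.6] [ 0.6761  0.0992 -0.0008] 29.45
scene panel top edge (0.03, -0.45, 0.88) corner (0.52, -0.93, 1.07) top view free end (1.31, -3.49, 0.17) top view mid (-0.03, -0.37, 0.85)
25 [np.float64(0.0), np.float64(0.0), np.float64(-0.0), np.float64(-0.0), np.float64(-0.0), np.float64(0.0), np.float64(0.0), np.float64(-0.0)]
32 [np.float64(-0.97), np.float64(-1.06), np.float64(-1.22), np.float64(-0.9), np.float64(-0.74), np.float64(-1.05), np.float64(-1.16), np.float64(-1.0)]
33 [np.float64(-1.0), np.float64(-1.06), np.float64(-1.22), np.float64(-0.91), np.float64(-0.75), np.float64(-1.08), np.float64(-1.19), np.float64(-1.0)]
```

Released; the wedge stayed and the panel stays lifted. The arm sprang forward about 8 mm, with no force on it, so I'm backing away from the panel first and then up.

Request:
step_arm --pt "-0.8 -0.3 0 0 0 0 60" --pt "-1.2 -1.5 0 0 0 0 40" --pt "-1.5 -4 0 0 0 0 40" --pt "-2.5 -8 0 0 0 0 40" --pt "-5 -12 0 0 0 0 40"

```text
time: 29.95
position: [0.5991, 0.1165, 0.1041]
orientation: [-0.687, 0.706, 0.017, 0.171]
ft_force: [-0.3, 1.4, 0.4]
width: 0.072
```

Request:
step_arm --pt "-3 -3 0 0 0 0 40" --pt "-6 -6 0 0 0 0 40" --pt "-8 -8 0 0 0 0 40" --pt "-8 -8 0 0 0 0 40" --pt "-8 -8 0 0 0 0 40"

```text
time: 30.45
position: [0.5022, 0.1381, 0.1592]
orientation: [-0.687, 0.706, 0.017, 0.17]
ft_force: [1.1, -0.9, -0.3]
width: 0.0721
```

```bash
python3 look.py 34; python3 lift.py 25 32 33 34; python3 -c "
from h import *
import pickle
w=pickle.load(open('v34.pkl','rb'))[0]; cv2.imwrite('pics/w34.png',w['img'][:,:,::-1])"
```

```text
tip past S -0.10241432582116484 f [ 0.4  0.6 -1. ] [0.5031 0.1376 0.158 ] 30.6
scene panel top edge (-0.04, -0.45, 0.85) corner (0.14, -1.08, 0.99) top view free end (0.1, -0.6, 0.93) top view mid (0.09, -0.27, 0.88)
25 [np.float64(0.0), np.float64(0.0), np.float64(-0.0), np.float64(-0.0), np.float64(-0.0), np.float64(0.0), np.float64(0.0), np.float64(-0.0)]
32 [np.float64(-0.97), np.float64(-1.06), np.float64(-1.22), np.float64(-0.9), np.float64(-0.74), np.float64(-1.05), np.float64(-1.16), np.float64(-1.0)]
33 [np.float64(-1.0), np.float64(-1.06), np.float64(-1.22), np.float64(-0.91), np.float64(-0.75), np.float64(-1.08), np.float64(-1.19), np.float64(-1.0)]
34 [np.float64(-1.0), np.float64(-1.06), np.float64(-1.22), np.float64(-0.92), np.float64(-0.75), np.float64(-1.09), np.float64(-1.18), np.float64(-1.01)]
```

The wedge is jammed under the shoe. Panel angle unchanged (top-view shift about 0.1 px, i.e. under 0.5 mm). To verify the lift more sharply, I'll look straight down from above the gap between head and panel end, well above the panel.

```bash
python3 -c "
from drive import *
show(np.array([.60,.115,.30]),Rpitch(AZ,0.))
show(np.array([.69,.095,.30]),Rpitch(AZ,0.))"
```

```text
pos [0.5031 0.1376 0.158 ] tgt [0.6   0.115 0.3  ] shift cm [ 13.34 -11.09  -0.06] rotvec [-0.002 -0.     0.266]
j [ 0.214  0.223  1.947 -0.163  0.735 -1.028] f [ 0.4  0.6 -1. ] w 0.0723 t 30.6
ik [ 0.08  0.32  1.38  0.    1.44 -1.27] 0.0
pos [0.5031 0.1376 0.158 ] tgt [0.69  0.095 0.3  ] shift cm [22.23 -8.67 -0.05] rotvec [-0.002 -0.     0.266]
j [ 0.214  0.223  1.947 -0.163  0.735 -1.028] f [ 0.4  0.6 -1. ] w 0.0723 t 30.6
ik [ 0.04  0.45  1.17  0.    1.52 -1.31] 0.0
```

Request:
step_arm --pt "0.5 -4.5 0 0 0 0.08 40" --pt "2 -9 0 0 0 0.16 40" --pt "4.5 -13 0 0 0 0.24 40" --pt "8.5 -13 0 0 0 0.266 40" --pt "13 -12 0 0 0 0.266 40"

```text
time: 31.1
position: [0.5975, 0.1163, 0.3105]
orientation: [0.704, -0.702, 0.076, -0.079]
ft_force: [0.2, 0.5, -0.1]
width: 0.0719
```

```bash
python3 -c "
from drive import *
show(np.array([.68,.097,.31]),Rpitch(AZ,0.))"
```

```text
pos [0.5975 0.1163 0.3105] tgt [0.68  0.097 0.31 ] shift cm [ 8.47  0.08 -0.08] rotvec [-0.003 -0.     0.003]
j [ 0.077  0.306  1.372  0.002  1.459 -1.273] f [ 0.2  0.5 -0.1] w 0.0719 t 31.1
ik [ 0.04  0.43  1.18  0.    1.53 -1.31] 0.0
```

Request:
step_arm --pt "3 0 0 0 0 0 40" --pt "6 0 0 0 0 0 40" --pt "8 0 0 0 0 0 40" --pt "8 0 0 0 0 0 40" --pt "8 0 0 0 0 0 40"

```text
time: 31.6
position: [0.672, 0.0991, 0.3064]
orientation: [0.703, -0.702, 0.079, -0.077]
ft_force: [-0.4, 0.1, -0.2]
width: 0.0719
```

```bash
python3 -c "
from drive import *
import pickle
w=cap('wrist'); pickle.dump((w,Rt()),open('v35.pkl','wb')); cv2.imwrite('pics/w35.png',w['img'][:,:,::-1]); crop(w,290,130,80,120,5,'w35c.png')"
```

```bash
python3 -c "
from drive import *
import pickle
w,(p,Rm)=pickle.load(open('v35.pkl','rb'))
f=lambda X,Y:(290+(X+.5)/5-.5,130+(Y+.5)/5-.5)
al=lambda X:(X-S)@Pd
r=al(onz(w,f(183,163),.032)); fr=al(onz(w,f(183,324),.032)); print('head rear',r,'front',fr,fr-r)
hm=(r+fr)/2
for row in (395,398,401):
  for L in (.003,.004,.005):
    o,d=ray(w,f(183,row)); a0=al(o); da=d@Pd; z0=o[2]; dz=d[2]
    n=np.hypot(da,dz); # 2D ray; axis at (xs,.019+L), ray passes on far side => signed distance 7mm
    # point on ray at z=.019+L
    tt=(.019+L-z0)/dz; xr=a0+da*tt
    xs=xr-.007*n/abs(dz)
    dd=hm+.019+.080-xs; print(row,L,'shoe at',round(xs,4),'tip past shoe',round(dd,4),'lift',round((dd-.04)*200,2))
l=onz(w,f(148,398),.019);rr=onz(w,f(221,398),.019);print('shoe len',np.linalg.norm(l-rr))
"
```

```text
head rear -0.04736158055606967 front -0.011831799372190612 0.03552978118387906
395 0.003 shoe at -0.0005 tip past shoe 0.0699 lift 5.98
395 0.004 shoe at -0.0007 tip past shoe 0.0701 lift 6.03
395 0.005 shoe at -0.001 tip past shoe 0.0704 lift 6.07
398 0.003 shoe at 0.0002 tip past shoe 0.0692 lift 5.84
398 0.004 shoe at -0.0 tip past shoe 0.0694 lift 5.89
398 0.005 shoe at -0.0003 tip past shoe 0.0697 lift 5.93
401 0.003 shoe at 0.0009 tip past shoe 0.0685 lift 5.7
401 0.004 shoe at 0.0007 tip past shoe 0.0687 lift 5.74
401 0.005 shoe at 0.0005 tip past shoe 0.069 lift 5.79
shoe len 0.01698061782821332
```

```bash
ls -t pics | head -20; cat h.py look.py lift.py drive.py | head -150
python3 - <<'E'
import pickle
d=pickle.load(open('v35.pkl','rb'));print(d.keys() if hasattr(d,'keys') else type(d))
E
```

```text
w35c.png
w35.png
w34.png
w_34.png
t_34.png
s_34.png
w_33.png
t_33.png
s_33.png
sb_cmp.png
sc_cmp.png
sc_32.png
sb_32.png
sc_25.png
sb_25.png
w_32.png
t_32.png
s_32.png
w_31.png
t_31.png
from bench import manip
import numpy as np, cv2
from scipy.spatial.transform import Rotation as R
def cap(n):
    c=manip.capture(n); c["Rm"]=cv2.Rodrigues(np.array(c["rvec"]))[0]; c["K"]=np.array(c["intrinsics"]); c["t"]=np.array(c["tvec"]).reshape(3); return c
def ray(c,p):
    d=c["Rm"].T@np.linalg.inv(c["K"])@np.array([p[0],p[1],1.0]); return -c["Rm"].T@c["t"], d/np.linalg.norm(d)
def onz(c,p,z):
    o,d=ray(c,p); return o+d*(z-o[2])/d[2]
def proj(c,X):
    q=c["K"]@(c["Rm"]@np.asarray(X,float)+c["t"]); return q[:2]/q[2]
def tri(c1,p1,c2,p2):
    o1,d1=ray(c1,p1);o2,d2=ray(c2,p2)
    A=np.stack([d1,-d2],1); s=np.linalg.lstsq(A,o2-o1,rcond=None)[0]
    a=o1+s[0]*d1;b=o2+s[1]*d2; return (a+b)/2,np.linalg.norm(a-b)
def crop(c,x0,y0,w,h,k,name):
    im=c["img"][y0:y0+h,x0:x0+w,::-1]; cv2.imwrite("pics/"+name,cv2.resize(im,None,fx=k,fy=k,interpolation=cv2.INTER_CUBIC))
def Rt():
    s=manip.state(); q=
[... 1663 characters left out ...]
,y1) in [(381,386,165,190),(381,386,203,224),(334,338,166,186),(345,350,164,184),(356,361,160,182),(366,371,158,180),(350,354,215,240),(362,366,212,236)]:
        out.append(sh(prof(ref,x0,x1,y0,y1),prof(im,x0,x1,y0,y1)))
    print(n,out)
from place2 import *
AZ=np.radians(-12.6); Pd=np.array([np.cos(AZ),np.sin(AZ),0]); S=np.array([.692,.095,0])
TIPT=np.array([.0888,.0212,0])
def dv(past,h,th=15,lat=0,az=AZ):
    """tip 'past' m beyond shoe along panel, sole h above bench"""
    Rd=Rpitch(az,np.radians(th)); v=np.array([-np.sin(AZ),np.cos(AZ),0])
    return S+past*Pd+lat*v+Z*h-Rd@TIPT,Rd
if __name__=="__main__":
    import sys; show(*dv(float(sys.argv[1]),float(sys.argv[2])))
<class 'tuple'>
```

```bash
ls *.pkl | tr '\n' ' '
```

```text
s5.pkl v11.pkl v16.pkl v17.pkl v18.pkl v20.pkl v21.pkl v22.pkl v23.pkl v24.pkl v25.pkl v26.pkl v27.pkl v28.pkl v29.pkl v30.pkl v31.pkl v32.pkl v33.pkl v34.pkl v35.pkl v8.pkl v9.pkl w2.pkl w4.pkl
```

View pics/w35.png

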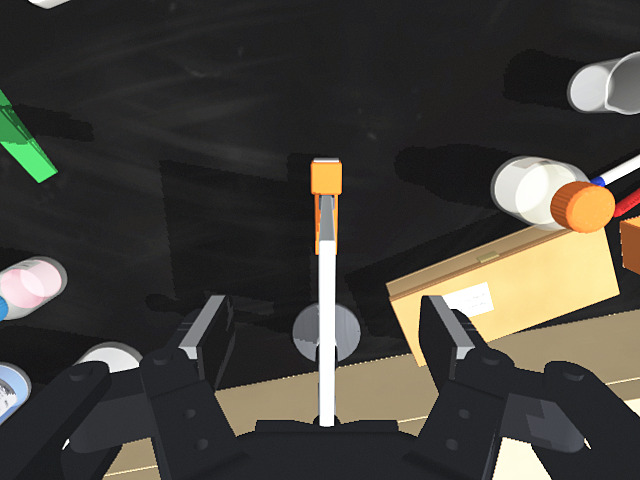

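View pics/s_34.png

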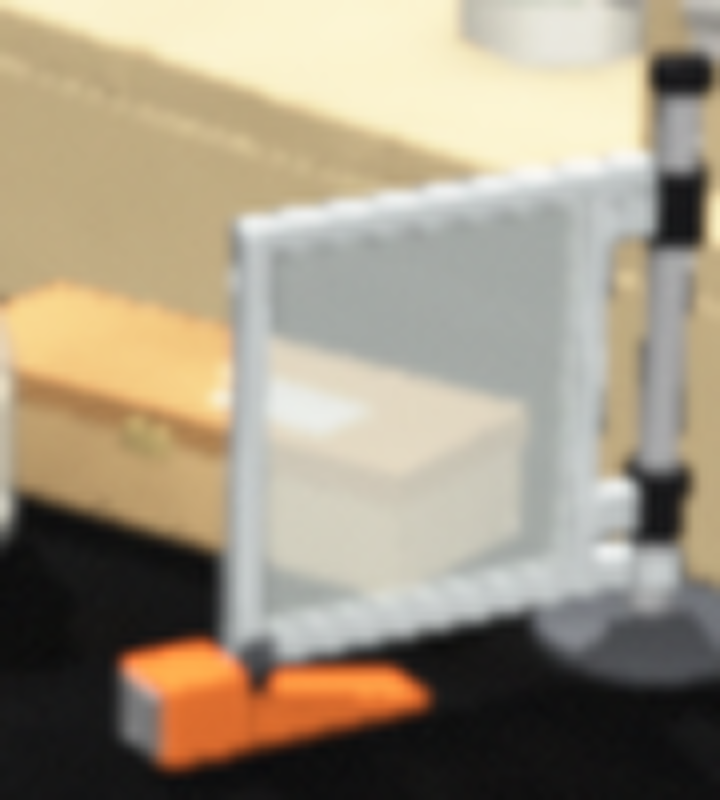

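Run:
```python
from h import *
import pickle
v=pickle.load(open('v34.pkl','rb'))[1]
S=np.array([.692,.095,0]);az=np.radians(-12.6);P=np.array([np.cos(az),np.sin(az),0])
print('cam',-v['Rm'].T@v['t'],v['K'][0,0])
for d in(-.008,0.09,.17):
  for z in (.019,.196):
    X=S+d*P+[0,0,z]; print(d,z,proj(v,X).round(1),(proj(v,X+[0,0,.001])-proj(v,X)).round(3))
c=pickle.load(open('v35.pkl','rb')); print(type(c[0]),[type(x) for x in c])
```

```text
cam [-0.40219058 -1.04143042  0.73509671] 580.6963508855362
-0.008 0.019 [328.5 235.9] [ 0.007 -0.306]
-0.008 0.196 [329.8 179.3] [ 0.007 -0.334]
0.09 0.019 [356.2 229.6] [ 0.013 -0.3  ]
0.09 0.196 [358.6 174.3] [ 0.014 -0.327]
0.17 0.019 [377.8 224.7] [ 0.018 -0.295]
0.17 0.196 [381.1 170.3] [ 0.02  -0.321]
<class 'dict'> [<class 'dict'>, <class 'tuple'>]
```

Run:
```python
from h import *
import pickle
w,(p,Rm)=pickle.load(open('v35.pkl','rb'))
o=-w['Rm'].T@w['t']; print('cam',o,'tcp',p,'f',w['K'][0,0]); print('cam axes in tool',(Rm.T@w['Rm'].T).round(2)); print('off in tool',Rm.T@(o-p))
az=np.radians(-12.6);P=np.array([np.cos(az),np.sin(az),0]);S=np.array([.692,.095,0])
D=lambda r,z:(onz(w,(327,r),z)-S)@P
crop(w,290,140,80,120,6,'w35d.png')
for r,z in((163,.032),(194,.032),(195,.03),(240,.1995),(240,.202)): print(r,z,D(r,z))
```

```text
cam [0.6007882  0.11422061 0.45761925] tcp [0.67134998 0.09942602 0.30696188] f 386.24290139828963
cam axes in tool [[-0.    0.96  0.29]
 [-0.   -0.29  0.96]
 [ 1.    0.    0.  ]]
off in tool [-0.07247415 -0.15047397 -0.00075507]
163 0.032 -0.04649943460616839
194 0.032 -0.012283803051299625
195 0.03 -0.010767849867476365
240 0.1995 -0.011488806099083055
240 0.202 -0.012280292672960767
```

View pics/w35d.png

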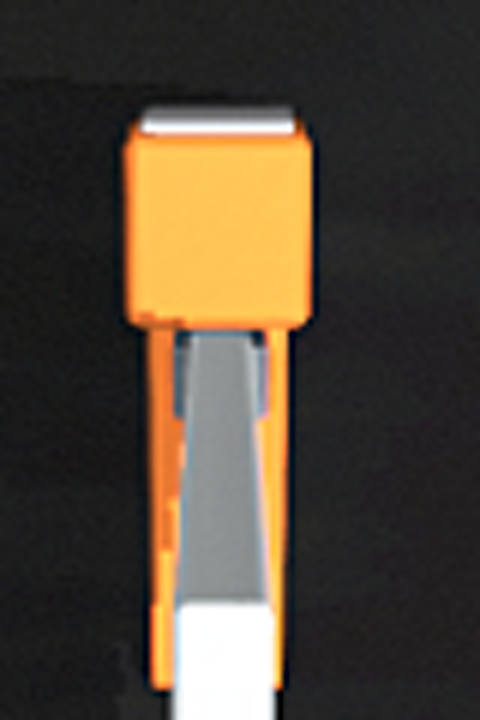

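Run:
```python
from h import *
import pickle
A,B,C=[cv2.cvtColor(pickle.load(open(f'v{n}.pkl','rb'))[1]['img'],cv2.COLOR_RGB2GRAY) for n in (25,33,34)]
# collar / post columns, raw
for x in (382,383,384,385): 
    print(x); print(A[154:226,x].tolist()); print(C[154:226,x].tolist())
```

```text
382
[166, 157, 121, 74, 42, 30, 38, 68, 102, 121, 128, 136, 142, 143, 144, 147, 151, 142, 114, 88, 80, 82, 81, 79, 76, 65, 48, 64, 118, 147, 154, 156, 157, 158, 160, 161, 161, 162, 162, 163, 164, 165, 165, 166, 167, 167, 168, 168, 169, 169, 169, 170, 170, 170, 163, 135, 83, 39, 26, 24, 24, 25, 25, 28, 63, 128, 170, 192, 200, 196, 176, 152]
[166, 158, 121, 74, 42, 30, 36, 67, 102, 120, 128, 136, 142, 144, 145, 150, 145, 117, 91, 80, 83, 85, 83, 78, 72, 55, 66, 116, 145, 154, 156, 156, 157, 158, 160, 160, 161, 162, 163, 163, 163, 164, 165, 166, 166, 167, 168, 168, 168, 169, 169, 170, 169, 162, 127, 74, 35, 25, 25, 26, 25, 26, 28, 62, 132, 178, 197, 202, 196, 178, 161, 149]
383
[165, 155, 115, 65, 40, 30, 28, 58, 110, 141, 148, 150, 153, 154, 156, 156, 157, 146, 107, 54, 34, 33, 31, 31, 28, 28, 30, 64, 126, 160, 166, 166, 167, 168, 167, 167, 167, 167, 167, 166, 167, 167, 168, 168, 167, 165, 166, 166, 166, 165, 167, 167, 167, 165, 156, 122, 73, 36, 25, 26, 26, 24, 26, 31, 67, 128, 169, 188, 192, 186, 164, 133]
[165, 155, 115, 65, 41, 29, 29, 59, 111, 139, 147, 151, 152, 154, 154, 156, 14
[... 928 characters left out ...]
, 128, 117]
385
[159, 152, 112, 59, 35, 29, 28, 62, 128, 162, 170, 171, 171, 171, 172, 169, 168, 158, 115, 58, 30, 24, 25, 24, 25, 24, 28, 68, 133, 158, 154, 151, 149, 147, 147, 156, 165, 165, 165, 163, 161, 161, 159, 155, 151, 144, 143, 142, 142, 143, 156, 167, 170, 165, 142, 99, 61, 58, 84, 100, 104, 104, 105, 113, 135, 144, 140, 133, 128, 125, 121, 110]
[159, 153, 111, 58, 34, 29, 29, 63, 126, 161, 169, 169, 169, 171, 172, 167, 157, 111, 52, 27, 24, 25, 24, 24, 24, 28, 63, 127, 164, 165, 154, 151, 149, 148, 147, 157, 164, 165, 164, 162, 161, 160, 158, 156, 150, 145, 143, 143, 142, 143, 156, 168, 165, 143, 98, 60, 48, 57, 83, 101, 104, 105, 113, 136, 146, 147, 142, 132, 124, 120, 118, 113]
```

Run:
```python
from h import *
import pickle
A,C=[pickle.load(open(f'v{n}.pkl','rb'))[1]['img'][...,::-1] for n in (25,34)]
k=9
s=np.hstack([cv2.resize(i[160:245,326:366],None,fx=k,fy=k,interpolation=cv2.INTER_NEAREST)[:600*2] for i in (A,C)])
cv2.imwrite('pics/cmp_end.png',cv2.resize(s,(560,595)))
s=np.hstack([cv2.resize(i[150:230,360:395],None,fx=k,fy=k,interpolation=cv2.INTER_NEAREST) for i in (A,C)]);cv2.imwrite('pics/cmp_post.png',cv2.resize(s,(525,600)))
```

```text
(no output)
```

View pics/cmp_end.png

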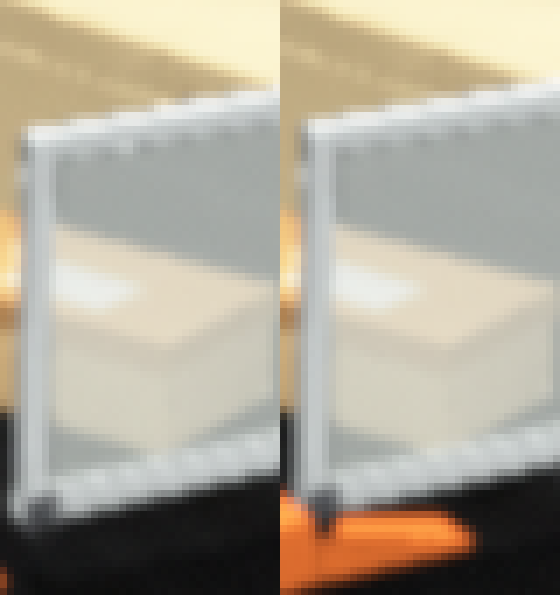

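View pics/cmp_post.png

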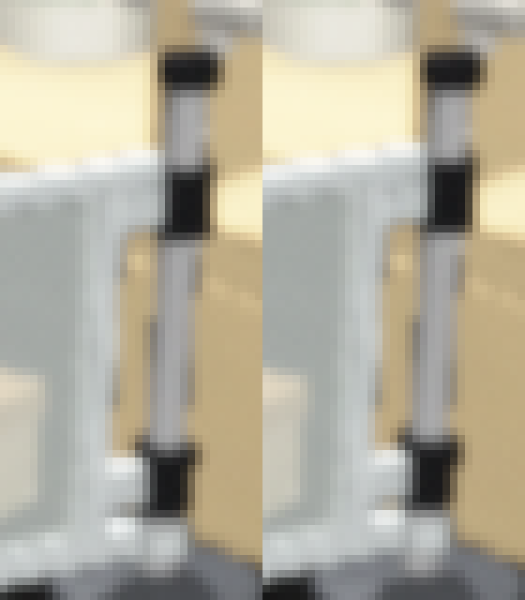

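```bash
for n in 11 16 17 18 20 22 23 24 26 28 30 34; do python3 lift.py 25 $n 2>&1 | tail -1 | cut -c1-200; done
python3 - <<'E'
import pickle
for n in (8,9,11,16,18,20,23,24,25,26,27,28,29,30,31,32,33,34):
    v=pickle.load(open(f'v{n}.pkl','rb')); print(n,type(v),len(v), [ (x.shape if hasattr(x,'shape') else type(x).__name__) for x in (v if not isinstance(v,dict) else v.values())][:4], v[3][0] if isinstance(v,tuple) and len(v)>3 else '')
E
```

```text
11 [np.float64(0.0), np.float64(-0.01), np.float64(-0.0), np.float64(-0.0), np.float64(-0.01), np.float64(-0.02), np.float64(-0.01), np.float64(-0.0)]
16 [np.float64(0.0), np.float64(-0.0), np.float64(0.01), np.float64(-0.0), np.float64(-0.01), np.float64(-0.02), np.float64(-0.0), np.float64(-0.01)]
TypeError: tuple indices must be integers or slices, not str
18 [np.float64(0.0), np.float64(-0.0), np.float64(-0.01), np.float64(-0.01), np.float64(-0.0), np.float64(-0.01), np.float64(-0.01), np.float64(-0.01)]
20 [np.float64(0.0), np.float64(-0.0), np.float64(0.0), np.float64(-0.01), np.float64(-0.0), np.float64(-0.01), np.float64(-0.0), np.float64(-0.0)]
22 [np.float64(-0.0), np.float64(-0.0), np.float64(0.0), np.float64(0.0), np.float64(-0.0), np.float64(-0.01), np.float64(-0.01), np.float64(-0.0)]
23 [np.float64(0.01), np.float64(0.0), np.float64(-0.0), np.float64(-0.0), np.float64(-0.0), np.float64(-0.01), np.float64(-0.0), np.float64(-0.0)]
24 [np.float64(-0.0), np.float64(-0.0), np.float64(0.0), np.float64(-0.0), np.float64(-0.0), np.float64(-0.02), np.float64(-0.0), np.float64(-
[... 1430 characters left out ...]
ict', 'tuple'] [ 0.6393502   0.10612108 -0.00235589]
28 <class 'tuple'> 4 ['dict', 'dict', 'dict', 'tuple'] [ 0.64741468  0.10404289 -0.00236938]
29 <class 'tuple'> 4 ['dict', 'dict', 'dict', 'tuple'] [ 0.65652752  0.10230779 -0.00235587]
30 <class 'tuple'> 4 ['dict', 'dict', 'dict', 'tuple'] [ 0.66283112  0.10090725 -0.00238053]
31 <class 'tuple'> 4 ['dict', 'dict', 'dict', 'tuple'] [ 0.66638162  0.10015186 -0.0023535 ]
32 <class 'tuple'> 4 ['dict', 'dict', 'dict', 'tuple'] [ 0.66825112  0.09973452 -0.00232854]
33 <class 'tuple'> 4 ['dict', 'dict', 'dict', 'tuple'] [ 0.67613555  0.09915779 -0.00076044]
34 <class 'tuple'> 4 ['dict', 'dict', 'dict', 'tuple'] [0.50307357 0.13757692 0.15795871]
```

Run:
```python
from h import *
import pickle
w,(p,Rm)=pickle.load(open('v35.pkl','rb'))
az=np.radians(-12.6);P=np.array([np.cos(az),np.sin(az),0]);S=np.array([.692,.095,0]);L=np.array([-P[1],P[0],0])
f=lambda c,r,z:np.round(np.array([(onz(w,(290+c/6-.5,140+r/6-.5),z)-S)@k for k in(P,L)])*1e3,1)
print('head back L,R',f(127,140,.032),f(312,140,.032),'front',f(127,322,.032),f(312,322,.032))
print('back sole',f(140,108,0.0),f(296,108,0.0), 'silver', f(140,133,.03),f(296,133,.03))
for z in(.0,.004): print('tip',z,f(150,690,z),f(282,690,z))
for z in(.015,.017,.02): print('blade at head',z,f(150,330,z),f(290,330,z))
for z in(.196,.2,.202): print('panel top end',z,f(180,603,z),f(273,603,z))
for z in(.019,.0225,.025): print('panel bot end',z,f(193,332,z),f(250,332,z))
```

```text
head back L,R [-46.7 -17.5] [-46.7  16.1] front [-13.2 -17.9] [-13.2  16.5]
back sole [-49.3 -16.1] [-49.3  14.2] silver [-47.7 -15.2] [-47.7  13.3]
tip 0.0 [ 70.8 -15.2] [70.8 12.5]
tip 0.004 [ 69.3 -15. ] [69.4 12.4]
blade at head 0.015 [ -8.5 -14.1] [-8.5 13. ]
blade at head 0.017 [ -8.8 -14. ] [-8.8 12.9]
blade at head 0.02 [ -9.4 -13.9] [-9.4 12.8]
panel top end 0.196 [-10.4  -5.5] [-10.4   5.5]
panel top end 0.2 [-11.6  -5.5] [-11.6   5.4]
panel top end 0.202 [-12.3  -5.4] [-12.3   5.3]
panel bot end 0.019 [-8.8 -5.7] [-8.8  5.2]
panel bot end 0.0225 [-9.5 -5.7] [-9.5  5.1]
panel bot end 0.025 [-10.   -5.7] [-10.    5.1]
```

```bash
cat fk.py chk2.py place2.py | head -120; python3 -c "
from h import *
s=manip.state();print(s['time'],np.round(s['joint_pos'],3),s['position'],s['width']);print(Rt()[1].round(3))"
```

```text
from h import *
from scipy.optimize import least_squares
J=np.array([[-1.38309,.359505,1.511412,0,1.272495,-.115114],[-.858284,.217623,1.444345,.0006,1.479244,.556966],[-.779848,.326504,1.437187,-.0006,1.37861,-2.366107],
[-.777236,.438418,1.585681,-.0005,1.124357,-2.477458],[-.775556,.28639,1.321855,-.00036,1.525897,-2.4774],[.314064,.362557,1.213257,-.0008,1.569316,-1.018528],[.392621,.268779,1.342715,-.0005,1.528415,-.939521],[.87,.13,1.874,-.784,.924,-.083]])
P=np.array([[.17879,-.57203,.22246],[.41426,-.37379,.33128],[.47474,-.37292,.27137],[.47411,-.37003,.14836],[.479818,-.374163,.343665],[.595517,.265545,.342802],[.520292,.289836,.345211],[.46164,.32148,.29689]])
E=R.from_euler
T=np.array([[0,0,-1],[-1,0,0],[0,1,0]],float) # columns: tool x=-y_l, tool y=z_l, tool z=-x_l
def fk(j,k,s4=-1):
    a1,b,d1,L2,a3,d4,L6=k
    R1=E('z',j[0]).as_matrix(); R2=R1@E('y',j[1]).as_matrix(); R3=R1@E('y',j[1]+j[2]).as_matrix()
    R6=R3@E('z',s4*j[3]).as_matrix()@E('y',j[4]).as_matrix()
    q=R1@[a1,b,d1]+R2@[0,0,L2]+R3@[a3,0,d4]+R6@[0,0,L6]
    return q,R6@E('z',j[5]).as_matrix()@T
def fit(s
[... 2537 characters left out ...]
,up,dz):  # tip 'up' m uphill of nominal, dz above ramp
    Rd=Rpitch(A,np.radians(th)); T=O+U*.0417+Z*.0283+up*(-U+Z)*np.sqrt(.5)+Z*dz
    return T-Rd@TIP,Rd
def show(t,Rd):
    p,Rm=Rt(); s=manip.state()
    print("pos",p.round(4),"tgt",t.round(4),"shift cm",(100*Rm.T@(t-p)).round(2),"rotvec",R.from_matrix(Rm.T@Rd).as_rotvec().round(3)); print("j",s["joint_pos"].round(3),"f",s["ft_force"].round(1),"w",round(s["width"],4),"t",s["time"])
    x,e=ik(t,Rd,k,1,np.array(s["joint_pos"])); print("ik",x.round(2),round(e,3))
31.65 [ 0.044  0.42   1.207  0.002  1.516 -1.307] [0.67134998 0.09942602 0.30696188] 0.07202404370030989
[[ 0.976 -0.002  0.218]
 [-0.218  0.002  0.976]
 [-0.003 -1.     0.001]]
```

Run:
```python
from drive import *
L=np.array([-Pd[1],Pd[0],0]); p0,R0=Rt(); j0=np.array(manip.state()['joint_pos'])
off=np.array([-.0725,-.1505,0])
for s in (1,-1):
  for ph in (35,50,60):
    for al in (.02,.06):
      a=np.radians(ph)
      y=s*np.sin(a)*L-np.cos(a)*Z; x=Pd; zz=np.cross(x,y); Rd=np.stack([x,y,zz],1)
      for dist in (.22,.28):
        cam=S+al*Pd-s*L*dist+Z*(.1+dist/np.tan(a)*.7); t=cam-Rd@off
        q,e=ik(t,Rd,k,1,j0); print(s,ph,al,dist,'tcp',t.round(3),'lat',round((t-S)@L,3),'e',round(e,2),q.round(2))
```

```text
1 35 0.02 0.22 tcp [ 0.753 -0.056  0.197] lat -0.134 e 0.0 [-0.46  0.66  1.23  0.6   1.44 -1.94]
1 35 0.02 0.28 tcp [ 0.74  -0.114  0.257] lat -0.194 e 0.0 [-0.53  0.63  1.14  0.58  1.59 -1.93]
1 35 0.06 0.22 tcp [ 0.792 -0.064  0.197] lat -0.134 e 0.0 [-0.44  0.72  1.11  0.6   1.48 -1.9 ]
1 35 0.06 0.28 tcp [ 0.779 -0.123  0.257] lat -0.194 e 0.0 [-0.52  0.69  1.02  0.58  1.62 -1.89]
1 50 0.02 0.22 tcp [ 0.759 -0.027  0.132] lat -0.105 e 0.0 [-0.51  0.8   1.29  0.83  1.44 -2.15]
1 50 0.02 0.28 tcp [ 0.746 -0.086  0.168] lat -0.165 e 0.0 [-0.59  0.78  1.23  0.8   1.54 -2.14]
1 50 0.06 0.22 tcp [ 0.798 -0.036  0.132] lat -0.105 e 0.0 [-0.5   0.85  1.18  0.83  1.47 -2.09]
1 50 0.06 0.28 tcp [ 0.785 -0.095  0.168] lat -0.165 e 0.0 [-0.57  0.83  1.12  0.8   1.57 -2.08]
1 60 0.02 0.22 tcp [ 0.763 -0.013  0.114] lat -0.09 e 0.0 [-0.54  0.9   1.3   0.97  1.5  -2.26]
1 60 0.02 0.28 tcp [ 0.75  -0.071  0.138] lat -0.15 e 0.0 [-0.61  0.88  1.25  0.93  1.59 -2.24]
1 60 0.06 0.22 tcp [ 0.802 -0.021  0.114] lat -0.09 e 0.0 [-0.52  0.94  1.18  0.97  1.53 -2.19]
1 60 0.06 0.28 tcp [ 0.789 -0.08   0
[... 489 characters left out ...]
 0.0 [ 0.42  1.14  0.5  -0.74  1.99 -1.07]
-1 50 0.02 0.28 tcp [0.818 0.236 0.168] lat 0.165 e 0.01 [ 0.47  1.23  0.21 -0.8   2.17 -1.19]
-1 50 0.06 0.22 tcp [0.844 0.168 0.132] lat 0.105 e 0.0 [ 0.39  1.22  0.31 -0.78  2.05 -1.17]
-1 50 0.06 0.28 tcp [0.857 0.227 0.168] lat 0.165 e 1.59 [ 0.45  1.23  0.21 -0.8   2.09 -1.21]
-1 60 0.02 0.22 tcp [0.802 0.162 0.114] lat 0.09 e 0.0 [ 0.44  1.24  0.44 -0.89  2.06 -1.1 ]
-1 60 0.02 0.28 tcp [0.815 0.221 0.138] lat 0.15 e 0.42 [ 0.49  1.31  0.21 -0.95  2.18 -1.21]
-1 60 0.06 0.22 tcp [0.841 0.154 0.114] lat 0.09 e 0.0 [ 0.41  1.32  0.24 -0.95  2.11 -1.22]
-1 60 0.06 0.28 tcp [0.854 0.212 0.138] lat 0.15 e 1.99 [ 0.47  1.31  0.21 -0.95  2.1  -1.23]
```

Run:
```python
from drive import *
w,(p,Rm)=pickle.load(open('v35.pkl','rb')) if 0 else __import__('pickle').load(open('v35.pkl','rb'))
L=np.array([-Pd[1],Pd[0],0])
for px,z in(((10,310),.105),((40,275),.05),((110,360),.05),((10,375),.05)): 
    X=onz(w,px,z); print(px,X.round(3),'al',round((X-S)@Pd,3),'lat',round((X-S)@L,3))
p,_=Rt(); print((p-S)@Pd,(p-S)@L)
```

```text
(10, 310) [ 0.713 -0.238  0.105] al 0.093 lat -0.32
(40, 275) [ 0.697 -0.24   0.05 ] al 0.078 lat -0.326
(110, 360) [ 0.819 -0.204  0.05 ] al 0.189 lat -0.264
(10, 375) [ 0.812 -0.333  0.05 ] al 0.211 lat -0.391
-0.021118208664498685 -0.00018523045212426943
```

Request:
step_arm --pt "1.6 0 -4 0.14 0 0 40" --pt "3.2 0 -8 0.28 0 0 40" --pt "4.8 0 -12 0.42 0 0 40" --pt "6.4 0 -16 0.56 0 0 40" --pt "8 0 -17 0.7 0 0 40"

```text
time: 32.15
position: [0.7126, -0.0882, 0.3093]
orientation: [0.902, -0.417, 0.045, -0.102]
ft_force: [0.7, 0.7, -0.0]
width: 0.072
```

Request:
step_arm --pt "0 3.4 -2.9 0.13 0 0 40" --pt "0 6.9 -5.8 0.26 0 0 40" --pt "0 6.9 -5.8 0.26 0 0 40"

```text
time: 32.45
position: [0.7069, -0.0836, 0.2014]
orientation: [0.95, -0.293, 0.046, -0.102]
ft_force: [-1.8, 1.3, -2.3]
width: 0.0716
```

Run:
```python
from h import *
import pickle
w=cap('wrist'); pickle.dump((w,Rt()),open('v36.pkl','wb')); cv2.imwrite('pics/w36.png',w['img'][...,::-1]); print(-w['Rm'].T@w['t'],Rt()[0],manip.state()['ft_force'])
```

```text
[ 0.61018341 -0.18958879  0.28902672] [ 0.70931427 -0.08294669  0.20957598] [0.50437003 1.09094408 1.31729714]
```

View pics/w36.png

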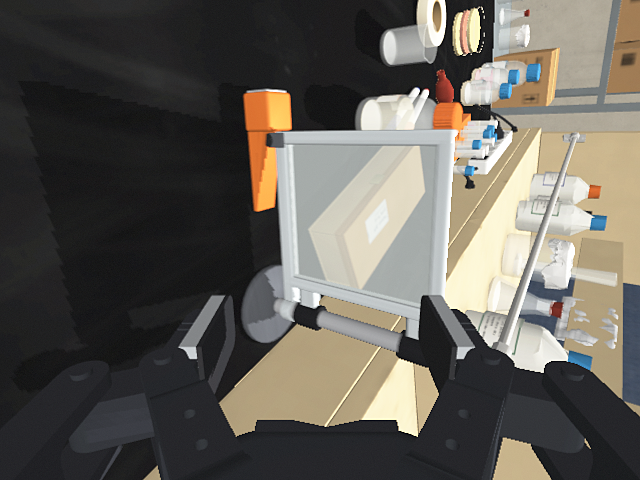

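Run:
```python
from h import *
import pickle
w,_=pickle.load(open('v36.pkl','rb'))
im=cv2.rotate(w['img'][...,::-1][80:225,225:325],cv2.ROTATE_90_COUNTERCLOCKWISE)
cv2.imwrite('pics/w36a.png',cv2.resize(im,None,fx=5.5,fy=5.5,interpolation=cv2.INTER_NEAREST))
crop(w,420,110,60,60,9,'w36b.png')
```

```text
(no output)
```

View pics/w36a.png

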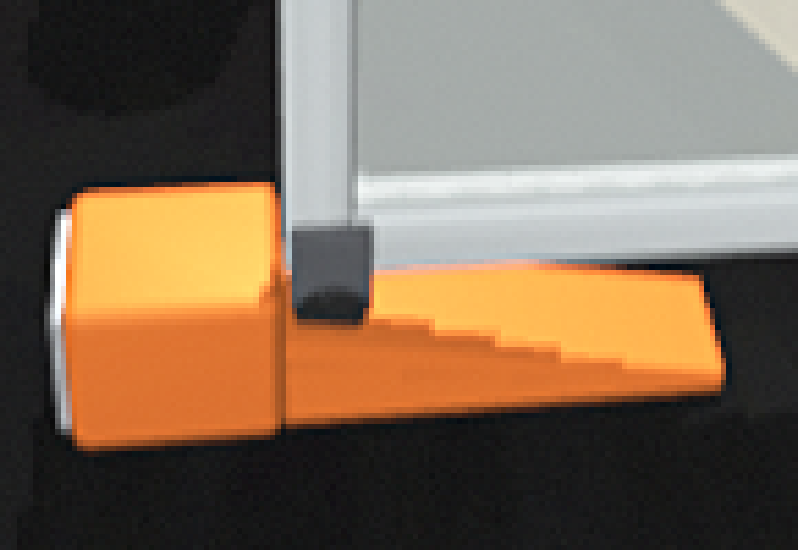

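View pics/w36b.png

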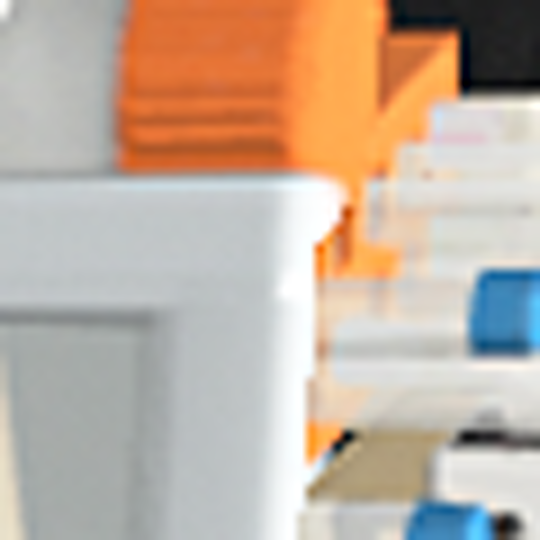

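Run:
```python
from h import *
import pickle
w,_=pickle.load(open('v36.pkl','rb'))
az=np.radians(-12.6);P=np.array([np.cos(az),np.sin(az),0]);S=np.array([.692,.095,0]);L=np.array([-P[1],P[0],0])
def on(px,lat):
    o,d=ray(w,px); s=(lat-(o-S)@L)/(d@L); X=o+s*d; return np.round([1e3*(X-S)@P,1e3*X[2]],1)
def rc(x,y): return (225+100-y/5.5-.5, 80+x/5.5-.5)
print('head side (lat-17) top back/front, sole back/front',[on(rc(*q),-.017).tolist() for q in((72,315),(280,305),(80,450),(280,435))])
print('tip right bottom/top',[on(rc(*q),-.013).tolist() for q in((722,393),(722,375))],'blade root sole',on(rc(285,427),-.013))
print('shoe end bottom, left, right, top',[on(rc(*q),-.009).tolist() for q in((332,322),(292,300),(370,300),(332,228))])
print('panel near face bottom right',[on(rc(*q),-.006).tolist() for q in((790,255),(450,266),(283,200))])
print('panel top: ',[on(q,-.006).tolist() for q in((420+300/9-.5,110+290/9-.5),(420+290/9-.5,110+530/9-.5))],'end face top', on((420+310/9-.5,110+180/9-.5),-.006),on((420+345/9-.5,110+190/9-.5),.006))
print('panel end edge near bottom',on(rc(283,240),-.006))
crop(w,370,300,80,70,9,'w36c.png')
```

```text
head side (lat-17) top back/front, sole back/front [[-45.6, 33.5], [-12.2, 32.8], [-46.2, 1.8], [-12.6, 1.6]]
tip right bottom/top [[69.2, -0.8], [68.7, 4.0]] blade root sole [-11.6  -0.6]
shoe end bottom, left, right, top [[-3.2, 20.5], [-10.0, 26.4], [3.3, 25.2], [-3.3, 42.4]]
panel near face bottom right [[80.7, 27.1], [17.5, 29.4], [-11.3, 46.7]]
panel top:  [[-2.3, 201.5], [16.9, 202.0]] end face top [-10.8 201.7] [ -9.7 201.1]
panel end edge near bottom [-11.4  37.7]
```

View pics/w36c.png

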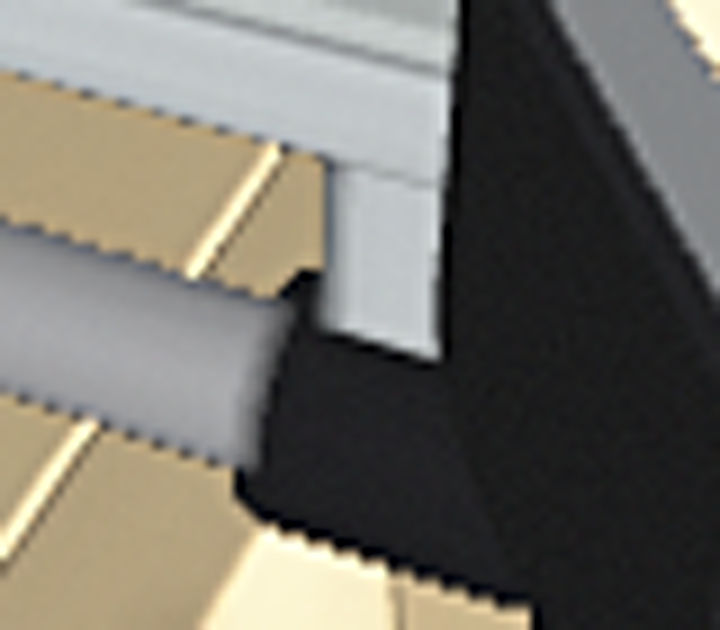

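Request:
step_arm --pt "4 0 0 0 0 0 40" --pt "8 0 0 0 0 0 40" --pt "10 0 0 0 0 0 40" --pt "10 0 0 0 0 0 40" --pt "10 0 0 0 0 0 40"

```text
time: 33.0
position: [0.8113, -0.1035, 0.224]
orientation: [0.948, -0.3, 0.029, -0.104]
ft_force: [-0.2, 0.0, -0.0]
width: 0.0724
```

Run:
```python
from h import *
import pickle
w=cap('wrist'); pickle.dump((w,Rt()),open('v37.pkl','wb')); cv2.imwrite('pics/w37.png',w['img'][...,::-1]); print(-w['Rm'].T@w['t'],Rt()[0],manip.state()['ft_force'],manip.state()['time'])
```

```text
[ 0.71259963 -0.20864681  0.31040947] [ 0.81055542 -0.10383198  0.22275558] [-0.71838865  0.01355462  0.91871676] 33.05
```

View pics/w37.png

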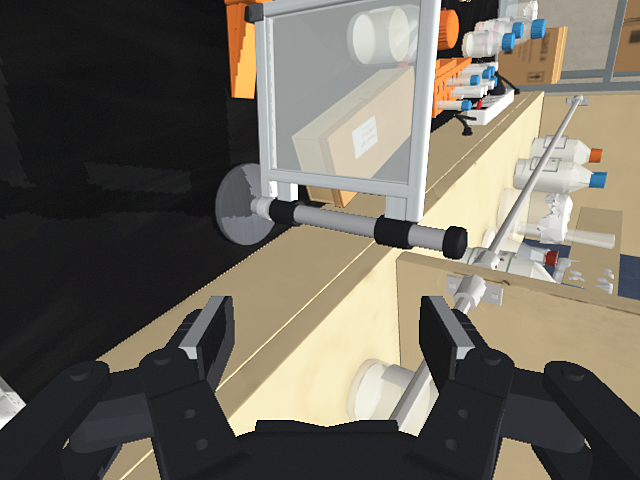

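Run:
```python
from h import *
import pickle
w,_=pickle.load(open('v37.pkl','rb'))
im=cv2.rotate(w['img'][...,::-1][150:280,200:480],cv2.ROTATE_90_COUNTERCLOCKWISE)
im=cv2.resize(im,None,fx=6,fy=6,interpolation=cv2.INTER_CUBIC)
cv2.imwrite('pics/w37t.png',im[:600]);cv2.imwrite('pics/w37b.png',im[1080:1680])
```

```text
(no output)
```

View pics/w37t.png

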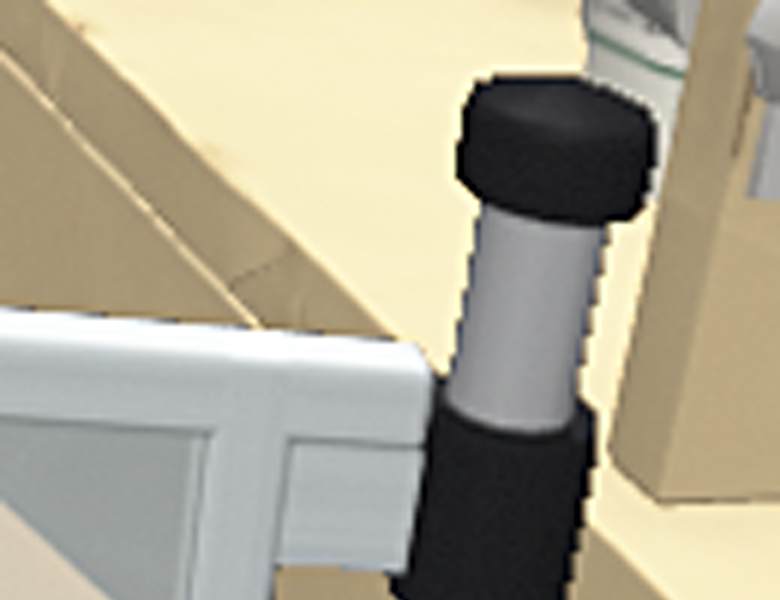

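View pics/w37b.png

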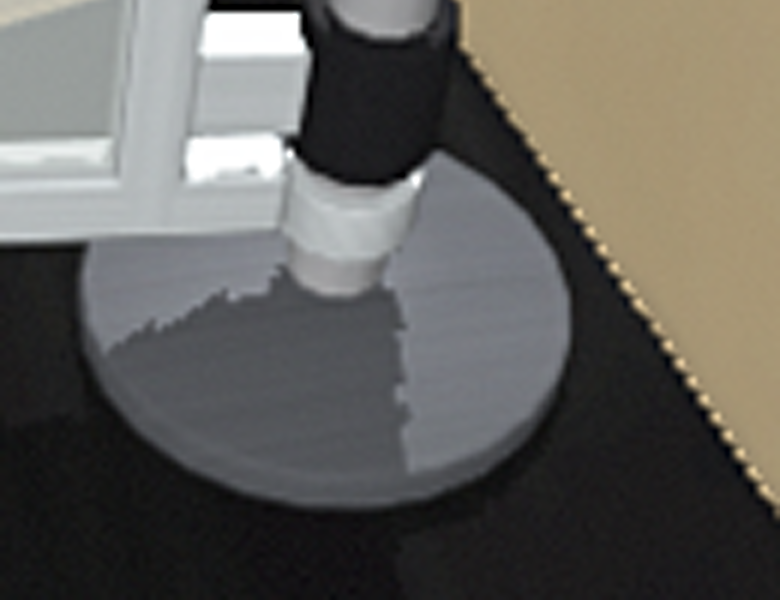

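Run:
```python
from h import *
import pickle
w,_=pickle.load(open('v37.pkl','rb'))
az=np.radians(-12.6);P=np.array([np.cos(az),np.sin(az),0]);S=np.array([.692,.095,0]);L=np.array([-P[1],P[0],0])
def on(px,lat):
    o,d=ray(w,px); s=(lat-(o-S)@L)/(d@L); X=o+s*d; return np.round([1e3*(X-S)@P,1e3*X[2]],1)
def rc(x,y): return (200+280-y/6-.5, 150+x/6-.5)
def a(n,x,y,lat): print(n,on(rc(x,y),lat))
o=-w['Rm'].T@w['t'];print('cam al,lat,z',(o-S)@P,(o-S)@L,o[2])
a('cap left',458,160,0);a('cap right',655,150,0)
for r in(.012,.0135,.015): a('cap back top',555,75,r)
a('cap bottom front',560,222,-.0135)
a('panel top far edge hinge end',400,340,.006);a('panel top near edge?',400,358,-.006);a('panel top far, x=20',20,310,.006)
a('panel near face bottom',60,1080+240,-.006);a('panel near bottom right',270,1080+228,-.006)
a('foot front bottom',340,1080+505,-.045);a('foot left',82,1080+285,0);a('foot right',570,1080+320,0);a('foot back',440,1080+152,.045)
a('collar low bottom front',350,1080+180,-.012)
```

```text
cam al,lat,z 0.08634202158263116 -0.2918403387092775 0.3104094691377355
cap left [166.  225.7]
cap right [192.2 229.7]
cap back top [180.6 234.7]
cap back top [181.1 234.3]
cap back top [181.5 233.9]
cap bottom front [176.8 223.3]
panel top far edge hinge end [163.7 198.8]
panel top near edge? [160.9 200.9]
panel top far, x=20 [112.6 198.6]
panel near face bottom [128.2  27.2]
panel near bottom right [164.1  28. ]
foot front bottom [173.1   1.6]
foot left [133.6  10.1]
foot right [227.1  -5.5]
foot back [210.7  -2.9]
collar low bottom front [174.9  44.4]
```

Run:
```python
from h import *
import pickle
from scipy.optimize import brentq
az=np.radians(-12.6);P=np.array([np.cos(az),np.sin(az),0]);L=np.array([-P[1],P[0],0])
S=np.array([.692,.095,0])-.0033*P; A=S+.182*P
def zof(c,row_or_px,r,axis=1):
    o=-c['Rm'].T@c['t']; u=(o-A);u[2]=0;u/=np.linalg.norm(u)
    f=lambda z:proj(c,A+r*u+[0,0,z])[axis]-row_or_px
    return 1e3*brentq(f,-.05,.35)
w=pickle.load(open('v37.pkl','rb'))[0]
col=lambda y:480-y/6-.5
print('v37 cap bot',zof(w,col(222),.0135,0),'collar top',zof(w,col(432),.012,0))
for n in(25,34):
    s=pickle.load(open(f'v{n}.pkl','rb'))[1]; im=s['img'].astype(float).mean(2)
    for c in (383,384,385):
        p=im[:,c]; 
        def cross(a,b,rise):
            m=(p[a:b].max()+p[a:b].min())/2
            for i in range(a,b):
                if (p[i]-m)*(p[i+1]-m)<=0: return i+(m-p[i])/(p[i+1]-p[i])
        e=[cross(158,165,1),cross(169,176,0),cross(179,185,1),cross(205,213,0),cross(216,221,1)]
        print(n,c,np.round(e,2),'z',[round(zof(s,v,r),1) for v,r in zip(e,(.0135,.012,.012,.012,.012))])
print(proj(s,A+[0,0,.2]))
```

```text
v37 cap bot 222.8308664861442 collar top 193.84634922259858
25 383 [161.58 172.22 181.54 209.53 218.51] z [225.9, 192.6, 163.4, 73.1, 43.3]
25 384 [161.57 172.34 181.48 209.09 218.21] z [226.0, 192.3, 163.6, 74.6, 44.3]
25 385 [161.56 172.32 181.35 208.66 217.54] z [226.0, 192.3, 164.0, 76.0, 46.6]
34 383 [161.56 171.21 180.55 208.49 217.7 ] z [226.0, 195.8, 166.5, 76.6, 46.0]
34 384 [161.56 171.24 180.54 208.16 217.53] z [226.0, 195.7, 166.6, 77.6, 46.6]
34 385 [161.57 171.26 180.52 207.8  216.79] z [226.0, 195.6, 166.6, 78.8, 49.1]
[383.55341462 168.60925299]
```

Run:
```python
from h import *
import pickle
from scipy.optimize import brentq
az=np.radians(-12.6);P=np.array([np.cos(az),np.sin(az),0]);L=np.array([-P[1],P[0],0])
S=np.array([.692,.095,0])-.0033*P; A=S+.182*P
for n in(25,34):
    s=pickle.load(open(f'v{n}.pkl','rb'))[1]
    o=-s['Rm'].T@s['t'];u=o-A;u[2]=0;u/=np.linalg.norm(u)
    print(n,'cap back top z',1e3*brentq(lambda z:proj(s,A-.0135*u+[0,0,z])[1]-156.35,0,.4))
    im=s['img'].astype(int)
    for c in (340,348,356,364): print(c,im[166:186,c].mean(1).round().astype(int).tolist(), im[205:242,c].mean(1).round().astype(int).tolist())
    for al in(.02,.05,.08,.11): print(al,[proj(s,S+al*P+l*L+[0,0,z]).round(2).tolist() for l,z in((.006,.196),(-.006,.019))])
```

```text
25 cap back top z 233.85985744650358
340 [165, 163, 163, 161, 162, 170, 171, 166, 164, 166, 189, 228, 228, 204, 188, 172, 165, 165, 166, 166] [214, 207, 200, 197, 198, 199, 201, 205, 205, 205, 204, 204, 203, 203, 202, 201, 198, 185, 172, 166, 168, 183, 205, 212, 205, 197, 181, 133, 66, 28, 22, 25, 26, 25, 24, 23, 20]
348 [213, 183, 166, 162, 161, 159, 161, 173, 197, 223, 229, 215, 199, 192, 178, 166, 167, 167, 167, 167] [214, 214, 214, 210, 202, 198, 197, 198, 201, 203, 205, 204, 205, 204, 204, 204, 203, 203, 201, 201, 211, 211, 204, 199, 187, 144, 79, 34, 24, 22, 22, 23, 24, 22, 20, 17, 15]
356 [235, 234, 227, 206, 180, 169, 168, 193, 234, 235, 213, 194, 182, 170, 166, 166, 166, 166, 167, 168] [208, 200, 195, 194, 195, 197, 199, 199, 198, 198, 198, 198, 198, 198, 196, 189, 175, 175, 193, 203, 202, 200, 193, 160, 98, 40, 19, 20, 21, 21, 23, 24, 24, 22, 16, 16, 16]
364 [235, 235, 235, 235, 232, 223, 219, 229, 223, 202, 191, 175, 165, 165, 166, 166, 165, 166, 166, 166] [190, 189, 189, 189, 189, 190, 188, 188, 188, 189, 191, 184, 172, 166, 164, 171, 187, 198, 203, 203, 199, 182, 129, 59
[... 850 characters left out ...]
 206, 180, 169, 192, 232, 232, 208, 190, 176, 166, 165, 166, 165, 165, 165, 166, 167] [207, 200, 194, 193, 195, 196, 198, 198, 198, 198, 197, 198, 197, 198, 196, 188, 184, 201, 207, 203, 200, 192, 160, 99, 39, 18, 17, 18, 22, 21, 23, 24, 24, 21, 15, 15, 14]
364 [235, 235, 235, 234, 235, 238, 235, 222, 202, 193, 177, 164, 164, 166, 166, 166, 165, 166, 165, 165] [189, 189, 188, 189, 189, 188, 188, 187, 187, 189, 191, 183, 172, 165, 170, 186, 197, 203, 203, 197, 180, 127, 57, 27, 25, 25, 24, 23, 22, 22, 21, 18, 16, 16, 16, 17, 16]
0.02 [[336.12, 177.42], [336.68, 235.01]]
0.05 [[344.97, 175.87], [345.2, 233.08]]
0.08 [[353.69, 174.35], [353.59, 231.17]]
0.11 [[362.26, 172.85], [361.85, 229.29]]
```

Run:
```python
import pickle,numpy as np
def cr(p,a,b,th):
    for i in range(a,b):
        if p[i]>=th>p[i+1]: return i+(p[i]-th)/(p[i]-p[i+1])
    return np.nan
ref=None
for n in(25,26,27,28,29,30,31,32,33,34):
    im=pickle.load(open(f'v{n}.pkl','rb'))[1]['img'].astype(float).mean(2)
    e=np.array([cr(im[:,c],222,240,115) for c in range(346,376)])
    if ref is None: ref=e
    d=e-ref; print(n,np.round(d,2).tolist() if n in(28,30,34) else '',np.nanmedian(d).round(3),np.nanmean(d).round(3))
```

```text
25  0.0 0.0
26  -0.003 -0.004
27  -0.007 -0.006
28 [-0.36, -0.31, -0.14, -0.07, -0.25, -0.55, -0.38, -0.14, -0.1, -0.37, -0.3, -0.13, -0.06, -0.23, -0.47, -0.24, -0.08, -0.13, -0.42, -0.36, -0.09, 0.09, 0.04, -0.01, -0.02, 0.04, 0.3, 0.56, 0.09, -0.02] -0.13 -0.138
29  -0.4 -0.371
30 [-0.86, -0.61, -0.71, -0.91, -0.98, -0.86, -0.68, -0.84, -0.94, -0.87, -0.59, -0.69, -0.9, -0.97, -0.78, -0.54, -0.79, -0.96, -0.94, -0.65, -0.54, -0.37, 0.03, -0.02, 0.01, 0.33, 0.85, 0.73, 0.44, 0.48] -0.685 -0.471
31  -0.883 -0.53
32  -1.01 -0.602
33  -1.003 -0.602
34 [-0.98, -0.99, -1.04, -1.03, -1.04, -1.08, -1.15, -1.07, -1.0, -0.97, -0.99, -1.01, -1.01, -1.02, -1.0, -1.01, -1.03, -1.03, -1.03, -1.05, -1.0, -0.59, 0.04, 0.0, 0.04, 0.33, 0.87, 1.05, 1.04, 0.82] -1.003 -0.598
```

Run:
```python
from h import *
import pickle
s=cap('scene');t=cap('top')
cv2.imwrite('pics/s38.png',s['img'][...,::-1]);cv2.imwrite('pics/t38.png',t['img'][...,::-1])
st=manip.state();print(st['ft_force'].round(1),st['time'],np.abs(st['joint_velocities']).max())
```

```text
[-0.4 -0.5 -0.3] 33.15 0.023560585755756095
```

View pics/s38.png

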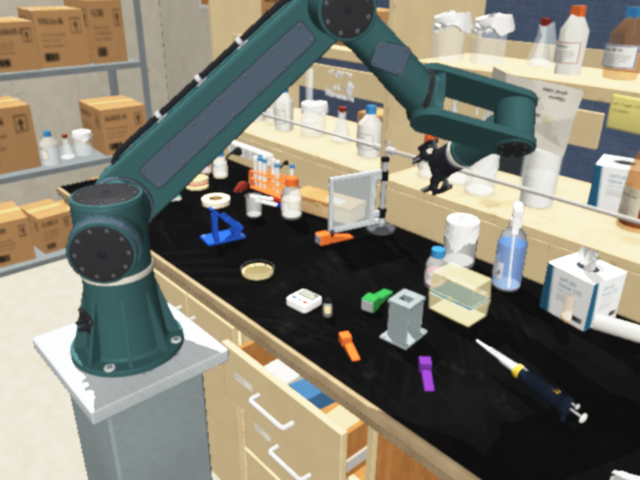

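View pics/t38.png

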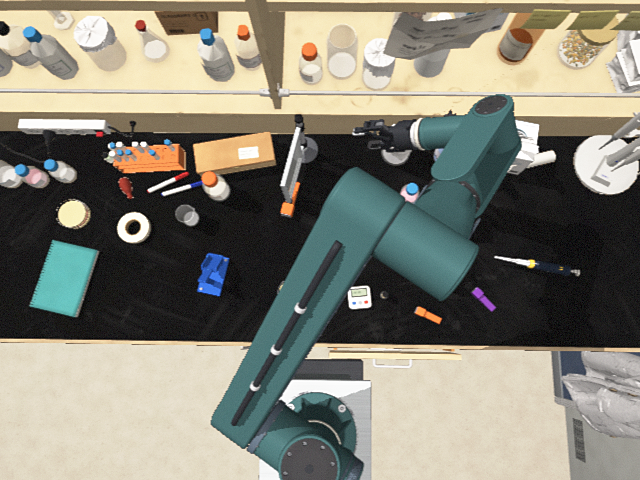

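The wedge is under the shoe at scene (330,238). The panel and the other things are where they were, and the arm is clear of everything.

```bash
python3 -c "
from bench import manip
print(manip.job_done())"
```

```text
the job is handed in; nothing more can be done
None
```

The wedge is jammed under the shoe, tip first and flat along the bench in line with the panel. My best estimate of the lift is about 3.4 mm. The job was handed in at about 33 s with the gripper open and touching nothing, about 0.7 N at the wrist.

I took the wedge from the holder, set it in the blue rest and let go. I then gripped it again at a new angle, laid it flat and tapped it in. I could not reach a 45° tool tilt at the rest, so the wedge pivoted in the pads as it went down onto the ramp.

**Last checks**
- **Lift:** the panel's lower edge moved 1.0 px up in the scene camera, the same before and after release, which gives 3.4 mm. The post collars moved 1.0 px and give 3.2 mm. A side view of the collar-to-cap gap gives about 4 mm.
- **Panel angle:** the top view showed less than 0.5 mm of sideways movement after release.
- **Bystanders:** all looked undisturbed in the last scene and top pictures.

**What disagreed**
- **Wedge depth:** the tip is about 68–71 mm past the shoe. The stated 1 mm of lift per 5 mm of travel would then put the lift at about 5.5–6 mm, above the 3 to 5 mm asked for.
- **Panel height:** absolute heights from the wrist camera point the same way, at about 5–6 mm. I trusted the before-and-after shift in one fixed camera instead, since it does not depend on calibration, but I could not explain the gap.
- **Fingertips:** they lay about 13–23 mm behind the reported TCP, not 25 mm ahead as stated.

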